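# Take the tag off its hook and run the window blind up from the toggle switch

### The arm

A 6-joint arm with a two-finger parallel gripper is mounted at the origin on a cart in front of the work surface, level with it; the furniture and walls round the work are solid. World frame = base frame: x ahead of the robot, y to its left, z up, the work surface at z = 0. Lengths are in m, angles in rad, forces in N, time in s.
With the tool pointing down it reaches from about 0.35 to 0.725 m from the base axis. Payload 6 kg.
Tool frame: the origin (TCP) lies midway between the tips of the shut fingers; the grasp point (between the pads) lies 19 mm behind it (grip_depth is the distance from the TCP to the grasp point, in m); x points along the fingers, y is the direction in which the jaws open and shut, and the axes are right-handed (so a half turn about x gives the same grasp; the last joint's range is limited). The gripper opens to 85 mm and grips with 20 to 120 N. Pads are 22 mm wide; open, the fingers measure 114 mm over their backs; the gripper's body (76 mm by 85 mm) begins 54 mm behind the grasp point. The pads swing forward as they close: fully open they stand 13 mm farther back than shut.
Start: joints at [1.562, 0.04, 0.085, 0, -1.615, -0.334], TCP at [0.202, 0.565, 0.231] pointing down, gripper open.
Joint ranges: [-2.56, 2.56], [-1.29, 2.01], [-1.08, 1.49], [-3.29, 1.98], [-2.81, -0.18], [-2.99, 2.99]. Speed limits (rad/s): [2.57, 2.57, 3.01, 3.14, 3.14, 3.14].

### API

Orientations are given as a 3x3 rotation matrix whose columns are the frame's x, y, z axes.
In Python, from station import * gives the robot as it stands.
- The arm moves only by the tool servo_tool, never from a script. Its argument "steps" is a list of rows, each a list of 6 numbers: the shift along the tool's x, y, z in cm, then the turn, a rotation vector about the tool's x, y, z in rad. In form: [[x, y, z, ax, ay, az], ...]. A call has 1 to 12 rows; each row shifts and turns the pose as measured when the row begins, along the tool's axes as they then stand; what a row does not reach is not made up. A row lasts 1/8 s, in which the tool goes at most 62.5 mm and 10.7 degrees, less where a joint would pass 70% of its speed; a pose out of reach is approached as far as the arm can. A call with a gripper value outside its range is refused whole. "hand" is the opening in per cent of the stroke, from 0 (shut) to 100 (fully open), set as the call begins (left out, the last holds). The fingers move at their own pace and stop on an object; the grip force is fixed at half the most. Time passes only in rows, so rows that do not move let the fingers close. It gives the time, the measured TCP pose, the force and the opening at its end, in the units of the state.
- observe(): the state, without advancing time (a new reading comes with each control period).
- grab_frame(name): name is "side" or "top"; returns the picture (420x560x3 uint8, red, green, blue); there is no depth.
- calibration(name): a dict with "K" (3x3 intrinsics, pixels), "R" (3x3) and "t" (3): a world point X has camera coordinates R X + t. Camera axes: x right, y down, z forward; pixel columns grow to the right and rows downward; lengths in m; the calibration is good to about 2 mm. A picture is of the moment at which its call begins. calibration takes no time and is no camera call.
- hand_in(): hands the job in, once; it reports no verdict.
The state is a dict: "time_s": time; "q": joint angles; "dq": joint speeds; "effort": joint torques, N m; "eef_pos": TCP position; "tcp_rot": TCP orientation; "contact_force": force on the tool from outside, world axes, zero at the start; "moment": the same for the moment, N m; "width": opening from 0.0 (shut) to 1.0 (fully open).
Only numpy, scipy, OpenCV 4.12 (cv2) and the standard library are available. Lean on these libraries where they do the work, as an engineer would, in place of code of your own. Each camera call takes 0.05 s, during which the arm holds its last target.

### The job

The red tag hanging on the riser's hook keeps customers off the blind switch: lift it off the hook and lay it flat in the wooden tray, without dropping it in. Then gently push the switch's toggle sideways, all the way to its stop on the side of the green lamp, hold it there for two seconds, and let it spring back to the middle. Do not force the toggle, never work it towards the red lamp, and leave the candles, tin and card box where they stand.

Things in the scene. Friction and masses are not known exactly. Their poses are not given: they have to be found in the camera images.
- riser: Fixed dark wooden display riser with a blind switch built in. Origin on the table under the toggle's pivot; x points to its back (its front faces roughly the robot), y to its left as the robot sees it, z up. A panel 180 mm wide, 130 mm along the slope, through (0, 0, 55 mm), rises to the back at 42 deg from level: normal (-0.669, 0, 0.743). Back board (180 mm wide) at x = 61 mm; sides open.
- board_edge (a point): Middle of the lower front edge of the board (190 mm wide, 16 mm thick, 140 mm deep, level) that overhangs the switch, 247 mm above the table, 45 mm in front of the pivot; axes as the riser's. Board and hook bar the switch from straight above: come in from the front with the tool leaning about 35 to 45 deg from vertical.
- hook_bar (a point): Middle of the upper side of the brass hook's level bar (6 mm thick), 258 mm above the table, where the tag hangs. The bar runs along the riser's x, 32 mm out from the board's front edge, and ends in an upturned tip, its top 10 mm above this point, its outer side 20 mm nearer the robot.
- tag: Loose red plastic tag, white stripe, 42 to 84 g, 8 mm thick (x), 44 wide (y), 87 tall (z); origin: centre of its lower edge, z to its upper edge. Solid up to z = 56 mm, then a window 26 wide, 24 high for the hook, then a 7 mm strip. Hangs upright, faces square to the riser's x. Raise it 12 to 17 mm, then draw it 40 mm or more along the riser's -x. Grip it across its 44 mm, beside the window.
- tray: Fixed light wooden open tray, outside 180 x 150 mm (its x, y), 24 mm high, walls and floor 5 mm thick. Origin at the centre of its underside. The tag lies flat in it with its whole length inside.
- toggle (a joint): Toggle's angle about an axis along the panel's slope, rad. 0 = middle (spring-centred), positive = leaning to the riser's +y (left), negative = right; stops at +0.42 and -0.42. Spring 0.42 Nm/rad: about 5 N at 35 mm up the lever when at the stop; past the stop it is rigid. More than 25 N breaks it.
- toggle_pivot (a point): The toggle's pivot on the panel's face, fixed, 55 mm above the table; axes as those of the riser.
- toggle_tip (a point): Tip of the bright metal toggle lever, 50 mm from the pivot along the panel's normal when centred; its z axis points along the lever. The lever is 8 to 9 mm thick up to 30 mm from the pivot, widening to a 15 mm knob from 42 to 50 mm.
- mark_green: Green lamp dome, 9 mm radius, on the panel, 55 mm to the one or the other side of the toggle; origin at its centre. It marks the side to push to. Fixed.
- mark_red: Red lamp dome, 9 mm radius, on the panel on the other side. Origin at its centre. Fixed.
- shelf_jar_l: Bystander: lidded green-cream candle jar, 69 mm wide, 82 mm tall, loose on the riser's overhanging board, left, its front 61 mm behind the board's front edge. Origin at the centre of its underside.
- shelf_jar_r: Bystander: lidded green-cream candle jar, 69 mm wide, 82 mm tall, loose on the riser's overhanging board, right, its front 61 mm behind the board's front edge. Origin at the centre of its underside.
- tester: Bystander: open tester candle in glass, 67 mm wide, 74 mm tall, loose on the table. Origin at the centre of its underside.
- table_jar: Bystander: lidded green-cream candle jar, 69 mm wide, 82 mm tall, loose on the table at the right. Origin at the centre of its underside.
- tin: Bystander: flat gold hinged tin, 61 x 88 x 22 mm, closed, loose on the table in front of the plinth. Origin at the centre of its underside.
- cards: Bystander: flat clear box of cards, 65 x 92 x 19 mm, loose on the table at the right. Origin at the centre of its underside.
There are look-alikes about, which are no part of the job. There is more than one size of the tag; the one meant has the size given above.

How it is judged:
On the way, in this order (a step that is already met when the one before it is completed fails the run):
1. the tag is lifted off its hook, clear of the hook's tip (distance between hook_bar and tag above 0.13 m and contact force between riser and tag below 0.05 N), for 0.1 s.
2. the tag lies flat in the tray, released (x of tag in the frame of tray between -0.085 and 0.085 m and y of tag in the frame of tray between -0.07 and 0.07 m and height (world z) of tag below 0.02 m and angle between tag's own z axis and vertical between 1.45 and 1.69 rad and linear speed of tag below 0.03 m/s and contact force between the fingers and tag below 0.05 N), for 0.2 s.
3. the toggle is held at (within 0.06 rad of) its stop on the green lamp's side for 1.5 s (((y of mark_green in the frame of riser above 0 m and value of joint toggle above 0.36 rad) or (y of mark_green in the frame of riser below 0 m and value of joint toggle below -0.36 rad))), for 1.5 s.
4. the toggle is back in the middle (value of joint toggle between -0.06 and 0.06 rad), for 0.2 s.
At the end, for the whole second after the job is handed in: The tag lies flat (within about 7 deg) and still in the tray, its lower edge's centre between the walls; the toggle is within 0.06 rad of its middle, untouched (all of step 2 and all of step 4).
It fails at once if the toggle is forced with more than 25 N (contact force between anything else and toggle above 25 N).
It fails at once if the toggle is pushed more than 0.15 rad towards the red lamp ((y of mark_green in the frame of riser below 0 m and value of joint toggle above 0.15 rad) or (y of mark_green in the frame of riser above 0 m and value of joint toggle below -0.15 rad)).
It fails at once if the tag falls freely faster than 1.2 m/s (dropped from some 7 cm) (linear speed of tag above 1.2 m/s and contact force between the fingers and tag below 0.05 N).
It fails at once if a candle, the tin or the card box is moved more than 25 mm or tipped (distance of any of shelf_jar_l, shelf_jar_r, tester, table_jar, tin, cards from where it was at the start of the episode above 0.025 m or angle between any of shelf_jar_l, shelf_jar_r, tester, table_jar, tin, cards's own z axis and vertical above 0.3 rad).
It also fails if it takes over 64 s, if anything falls off the work surface, if the arm or the gripper's body presses on something with over 40 N, if the wrist force passes 120 N, or if a joint passes its speed limit or range.

## Working session

There is one attempt and no reset: what is moved stays moved. The work goes in short steps, Python scripts to look and compute and a tool call to move; the robot and the scene stay as the last step left them, time stands still between calls to the robot, and variables do not carry over. Pictures are saved under pics/ and viewed, and the job is handed in when it is done.

Besides the shell and the picture viewer there is one more tool, called after "Call:" as name(argument=value, ...), one argument or row to a line, values as JSON. servo_tool: Moves the arm, as the interface text tells. Its arguments: {"type":"object","properties":{"steps":{"type":"array"},"hand":{"type":"number"}},"required":["steps"]}

```bash
mkdir -p pics; ls
python3 - <<'E'
from station import *
import cv2
s=observe()
print(s['time_s'],s['eef_pos'],s['tcp_rot'],s['width'])
for n in ('side','top'):
    im=grab_frame(n); cv2.imwrite(f'pics/{n}0.png',im[:,:,::-1]); c=calibration(n); print(n,c['K'],c['R'],c['t'])
E
```

```text
pics
0.0 [0.20147745 0.56480452 0.23025811] [[-5.19784951e-04 -3.36084412e-01 -9.41831725e-01]
 [-1.71293029e-03 -9.41830171e-01  3.36084803e-01]
 [-9.99998398e-01  1.78798392e-03 -8.61400223e-05]] 0.9991948308985598
side [[399.50859006   0.         277.99303122]
 [  0.         399.50859006 210.79032352]
 [  0.           0.           1.        ]] [[ 0.86580367 -0.5002846   0.00996621]
 [-0.17036556 -0.31344866 -0.93419779]
 [ 0.47048866  0.80713398 -0.35661627]] [-0.51582184  0.26093293  1.09237587]
top [[411.78290783   0.         282.83943302]
 [  0.         411.78290783 206.91529381]
 [  0.           0.           1.        ]] [[ 4.16207620e-02 -9.99133474e-01  1.15363271e-04]
 [-9.69928876e-01 -4.04319022e-02 -2.40006743e-01]
 [ 2.39803435e-01  9.87736935e-03 -9.70771214e-01]] [-0.02484469  0.6063761   1.45296678]
```

View pics/side0.png

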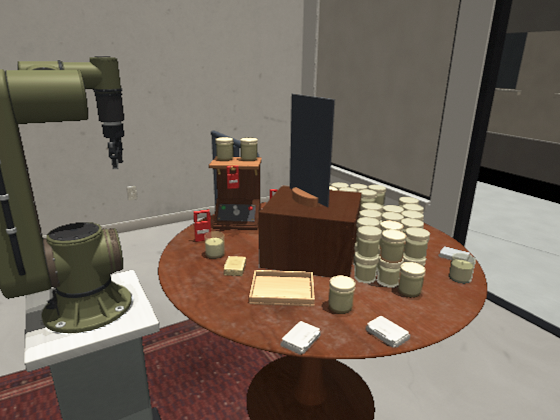

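View pics/top0.png

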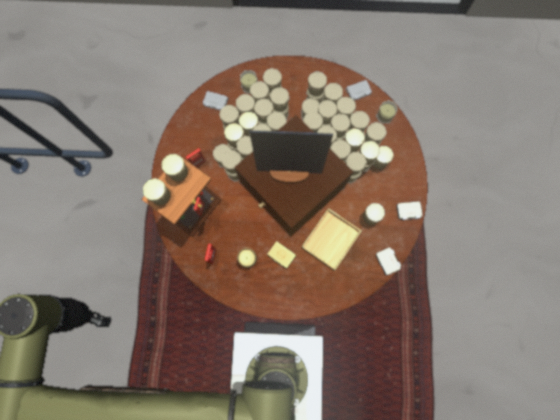

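The red objects in the side view are at (232,178) on the hook, (202,225) standing on the table, and (275,193) behind. The one on the riser's hook fits the description, so I'll enlarge it.

Run:
```python
import cv2,numpy as np
a=cv2.imread('pics/side0.png')[130:280,185:335]; b=cv2.imread('pics/top0.png')[130:280,135:285]
a=cv2.resize(a,(600,600),interpolation=cv2.INTER_CUBIC); b=cv2.resize(b,(600,600),interpolation=cv2.INTER_CUBIC)
cv2.imwrite('pics/c0.png',a);cv2.imwrite('pics/c1.png',b)
```

```text
(no output)
```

View pics/c0.png

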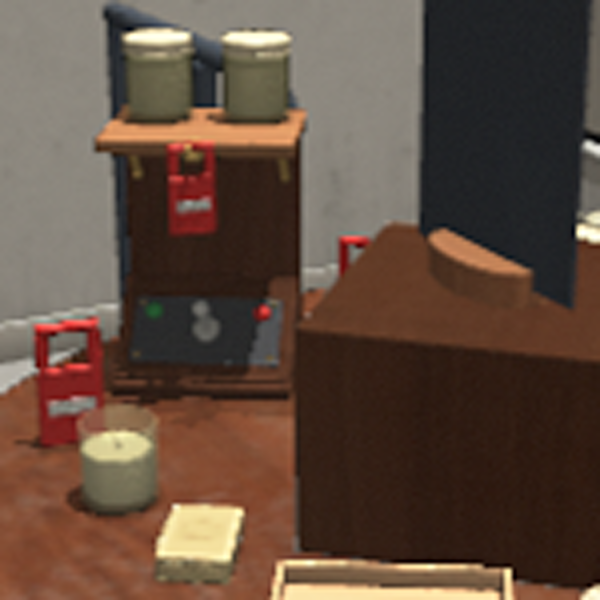

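View pics/c1.png

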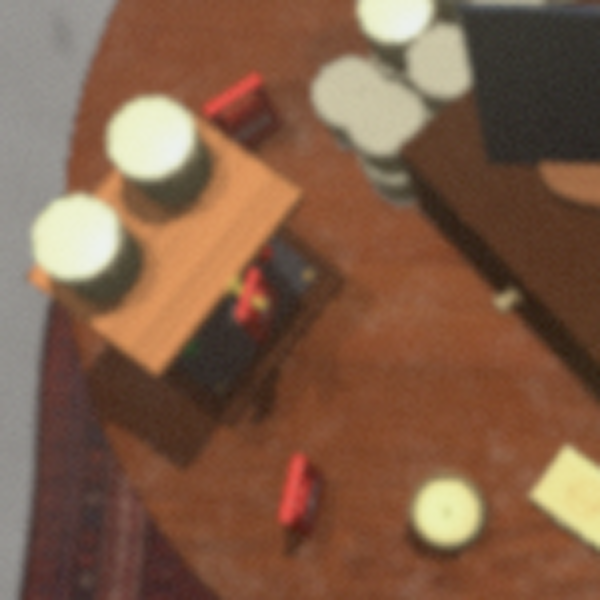

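The tag hangs at side-crop (192,190), with the hook through its window. The green lamp is at crop (155,310), left, which is riser +y. The red lamp is at crop (263,312). Next I'll measure.

```bash
cat > h.py <<'E'
import numpy as np,cv2
from station import *
C={n:calibration(n) for n in('side','top')}
def ray(n,u,v):
    c=C[n];R=np.array(c['R']);t=np.array(c['t']);d=R.T@np.linalg.inv(c['K'])@[u,v,1.];return -R.T@t,d/np.linalg.norm(d)
def plane(n,u,v,z):
    o,d=ray(n,u,v);return o+d*(z-o[2])/d[2]
def tri(a,b):
    (o1,d1),(o2,d2)=ray('side',*a),ray('top',*b)
    s=np.linalg.lstsq(np.c_[d1,-d2],o2-o1,rcond=None)[0];p,q=o1+s[0]*d1,o2+s[1]*d2
    return (p+q)/2,np.linalg.norm(p-q)
def proj(n,X):
    c=C[n];p=c['K']@(c['R']@np.asarray(X)+c['t']);return p[:2]/p[2]
E
python3 - <<'E'
from h import *
np.set_printoptions(precision=4,suppress=True)
S=cv2.imread('pics/side0.png');T=cv2.imread('pics/top0.png')
hs=cv2.cvtColor(S,cv2.COLOR_BGR2HSV);ht=cv2.cvtColor(T,cv2.COLOR_BGR2HSV)
def blobs(m,name,mn=4):
    n,l,st,ce=cv2.connectedComponentsWithStats(m.astype(np.uint8))
    for i in range(1,n):
        if st[i,4]>=mn: print(name,st[i],ce[i])
def red(h): return ((h[...,0]<6)|(h[...,0]>174))&(h[...,1]>190)&(h[...,2]>90)
for h,n,(y0,y1,x0,x1) in((hs,'side',(130,280,185,335)),(ht,'top',(130,280,135,285))):
    M=np.zeros(h.shape[:2],bool);M[y0:y1,x0:x1]=1
    blobs(red(h)&M,n+' red'); blobs((h[...,0]>45)&(h[...,0]<80)&(h[...,1]>120)&M,n+' green',2)
M=np.zeros(ht.shape[:2],bool);M[140:235,135:225]=1
o=((ht[...,0]>=7)&(ht[...,0]<16)&(ht[...,1]>130)&(ht[...,2]>150)&M).astype(np.uint8)
cs,_=cv2.findContours(o,0,1);c=max(cs,key=cv2.contourArea)
print(cv2.approxPolyDP(c,3,True)[:,0].tolist())
# tray in top
M=np.zeros(ht.shape[:2],bool);M[195:285,290:375]=1
o=((ht[...,0]>=12)&(ht[...,0]<30)&(ht[...,2]>140)&M).astype(np.uint8)
cs,_=cv2.findContours(o,0,1);c=max(cs,key=cv2.contourArea)
print(cv2.minAreaRect(c),cv2.contourArea(c)); b=cv2.boxPoints(cv2.minAreaRect(c));b=cv2.approxPolyDP(c,6,True)[:,0]
print(b.tolist(),[plane('top',*p,.024) for p in b])
E
```

```text
side red [227 168   2   6  11] [227.5455 170.4545]
side red [227 168  12  20 103] [233.3398 179.9417]
side red [270 190   7   9  21] [271.2857 192.7143]
side red [249 207   3   3   6] [249.8333 208.3333]
side red [201 211   4   2   6] [202.5    211.6667]
side red [194 212  16  29 174] [199.8276 227.954 ]
side red [207 212   3   9  25] [207.96 216.12]
side green [222 206   3   3   9] [223. 207.]
[[185, 159], [189, 174], [184, 182], [171, 186], [162, 172], [158, 177], [172, 193], [170, 201], [158, 212], [172, 222], [210, 178]]
((332.4774169921875, 236.07823181152344), (43.622718811035156, 53.76873779296875), 34.50851821899414) 2060.5
[[329, 205], [302, 246], [336, 269], [363, 230]] [array([ 0.6341, -0.1757,  0.024 ]), array([ 0.4716, -0.077 ,  0.024 ]), array([ 0.3913, -0.2052,  0.024 ]), array([ 0.542 , -0.3056,  0.024 ])]
```

Run:
```python
from h import *
np.set_printoptions(precision=4,suppress=True)
T=cv2.imread('pics/top0.png');S=cv2.imread('pics/side0.png')
a=cv2.resize(T[165:240,165:240],(600,600),interpolation=cv2.INTER_CUBIC); b=cv2.resize(S[150:220,205:275],(600,600),interpolation=cv2.INTER_CUBIC)
cv2.imwrite('pics/d1.png',a);cv2.imwrite('pics/d0.png',b)
fl=plane('top',173,222.5,.263);fr=plane('top',210,178,.263);bl=plane('top',142.5,199,.263)
print(fl,fr,bl,np.linalg.norm(fl-fr),np.linalg.norm(fl-bl))
```

```text
[0.4941 0.348  0.263 ] [0.6481 0.2421 0.263 ] [0.5676 0.4553 0.263 ] 0.1869279679924211 0.13005301538211259
```

View pics/d0.png

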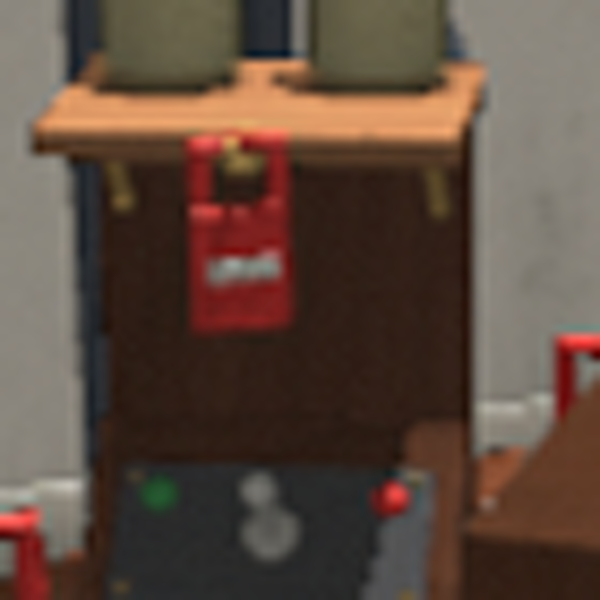

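View pics/d1.png

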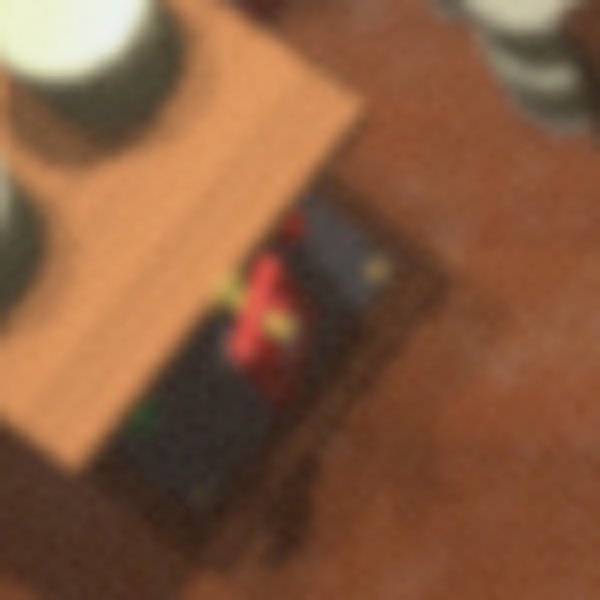

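Run:
```python
from h import *
np.set_printoptions(precision=4,suppress=True)
t=lambda u,v:(165+(u+.5)/8-.5,165+(v+.5)/8-.5)
s=lambda u,v:(205+(u+.5)/8.5714-.5,150+(v+.5)/8.5714-.5)
for n,a,b in(('FL',(38,133),(77,470)),('FR',(470,135),(362,98)),('green',(158,493),(145,412)),('red',(393,498),(291,226)),('hooktip',(237,145),(288,330))):
    print(n,*tri(s(*a),t(*b)))
fl=plane('top',*t(77,470),.263);fr=plane('top',*t(362,98),.263);print(fl,fr,np.linalg.norm(fl-fr))
fl=plane('side',*s(38,133),.263);fr=plane('side',*s(470,135),.263);print(fl,fr,np.linalg.norm(fl-fr))
g=plane('side',*s(158,493),.055);r=plane('side',*s(393,498),.055);print(g,r,np.linalg.norm(g-r),(g+r)/2, np.degrees(np.arctan2(*(r-g)[[0,1]])))
k=[plane('top',*t(*p),.265) for p in((268,262),(240,352))];print('tagtop',k,np.linalg.norm(k[0]-k[1]))
k=[plane('side',*s(*p),.265) for p in((187,141),(290,137))];print('tagtop side',k,np.linalg.norm(k[0]-k[1]))
k=[plane('side',*s(*p),.178) for p in((190,330),(292,328))];print('tagbot side',k,np.linalg.norm(k[0]-k[1]))
# stick estimate per board
fl=np.array(tri(s(38,133),t(77,470))[0]);fr=np.array(tri(s(470,135),t(362,98))[0]);m=(fl+fr)/2
y=(fl-fr)[:2];y/=np.linalg.norm(y);x=np.array([y[1],-y[0]])
print('x',x,np.degrees(np.arctan2(x[1],x[0])),'mid',m)
p=m[:2]+.045*x;print('pivot',p,'hookbar',m[:2]-.032*x)
R=np.c_[np.r_[x,0],np.r_[y,0],[0,0,1]]
def W(v):return R@v+np.r_[p,0]
for n,v in(('tip',[-.669*.05,0,.055+.743*.05]),('green',[0,.055,.055]),('red',[0,-.055,.055])):print(n,W(np.array(v)),proj('side',W(np.array(v))),proj('top',W(np.array(v))))
print(s(158,493),s(393,498),s(270,530),t(145,412),t(291,226))
```

```text
FL [0.4918 0.3453 0.2588] 0.0012810460156486444
FR [0.6526 0.2434 0.2618] 1.9880566818267408e-05
green [0.554  0.3697 0.071 ] 0.006977849045673114
red [0.6471 0.3099 0.0714] 0.0041730119687587676
hooktip [0.5517 0.2646 0.2647] 0.0013698228972139164
[0.4916 0.344  0.263 ] [0.6522 0.2431 0.263 ] 0.18963404616996815
[0.4855 0.3299 0.263 ] [0.6503 0.239  0.263 ] 0.18823346056746443
[0.5665 0.4102 0.055 ] [0.664  0.3493 0.055 ] 0.1149277282059714 [0.6153 0.3797 0.055 ] 121.97085107912831
tagtop [array([0.5803, 0.275 , 0.265 ]), array([0.5423, 0.2828, 0.265 ])] 0.038771710131922446
tagtop side [array([0.5343, 0.2798, 0.265 ]), array([0.5763, 0.2654, 0.265 ])] 0.044394282736657326
tagbot side [array([0.5348, 0.2856, 0.178 ]), array([0.5756, 0.267 , 0.178 ])] 0.04480539728843108
x [0.5355 0.8445] 57.62232012626805 mid [0.5722 0.2943 0.2603]
pivot [0.5963 0.3323] hookbar [0.5551 0.2673]
tip [0.5784 0.3041 0.0922] [235.8738 205.9764] [199.5154 209.9184]
green [0.5498 0.3618 0.055 ] [223.8024 211.4   ] [185.3469 219.0514]
red [0.6427 0.3029 0.055 ] [250.7831 212.0518] [203.2966 195.6772]
(222.99172830576103, 207.07519191730637) (250.40848636162121, 207.65852719509064) (236.05843852812842, 211.3918729729099) (182.6875, 216.0625) (200.9375, 192.8125)
```

```bash
cat >> h.py <<'E'
yaw=np.radians(57.6);P0=np.array([.5963,.3323,0.])
Rr=np.array([[np.cos(yaw),-np.sin(yaw),0],[np.sin(yaw),np.cos(yaw),0],[0,0,1]])
def W(*v):return Rr@np.array(v,float)+P0
def draw(im,n,x0,y0,sc,segs,out):
    for a,b,col in segs:
        p,q=[((proj(n,X)-[x0,y0]+.5)*sc-.5) for X in(a,b)]
        cv2.line(im,tuple(int(round(v)) for v in p),tuple(int(round(v)) for v in q),col,1)
    cv2.imwrite(out,im)
E
python3 - <<'E'
from h import *
T=cv2.imread('pics/top0.png');S=cv2.imread('pics/side0.png')
a=cv2.resize(T[165:240,165:240],(600,600),interpolation=cv2.INTER_CUBIC); b=cv2.resize(S[150:220,205:275],(600,600),interpolation=cv2.INTER_CUBIC)
seg=[]
hb=-.045-.032
seg.append((W(-.045,0,.258),W(hb-.02,0,.258),(255,255,0)));seg.append((W(hb-.02,0,.258),W(hb-.02,0,.268),(255,255,0)))
for z in(.178,.265): 
  for dx in(-.004,.004): seg.append((W(hb+dx,-.022,z),W(hb+dx,.022,z),(255,0,255)))
for yy in(-.022,.022): seg.append((W(hb,yy,.178),W(hb,yy,.265),(255,0,255)))
for z in(.247,.263):seg.append((W(-.045,-.095,z),W(-.045,.095,z),(0,255,0)))
seg.append((W(0,0,.055),W(-.669*.05,0,.055+.743*.05),(0,255,255)))
draw(a,'top',165,165,8,seg,'pics/e1.png');draw(b,'side',205,150,600/70,seg,'pics/e0.png')
E
```

```text
(no output)
```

View pics/e0.png

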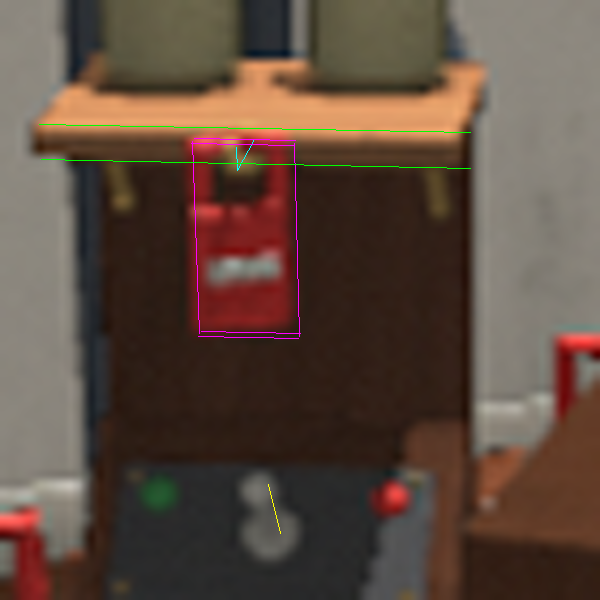

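View pics/e1.png

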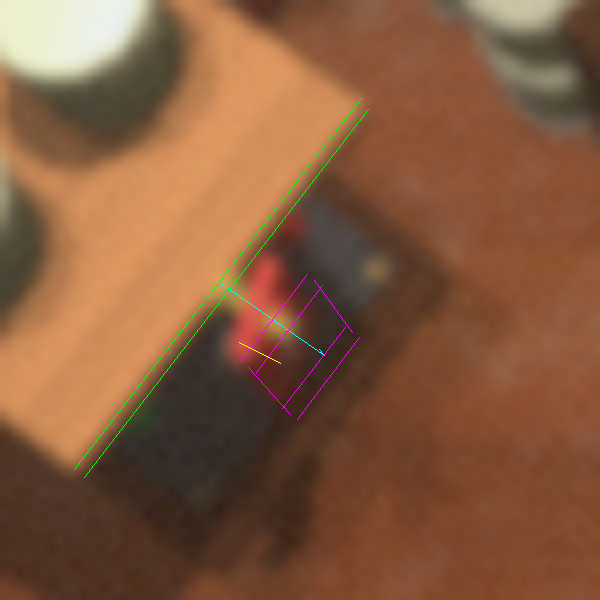

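Run:
```python
from h import *
import numpy as np
T=cv2.imread('pics/top0.png')
c=T[190:220,180:220]
cv2.imwrite('pics/f1.png',np.clip(cv2.resize(c,(800,600),interpolation=cv2.INTER_NEAREST).astype(int)*3//2,0,255).astype(np.uint8))
S=cv2.imread('pics/side0.png')[160:195,215:255]
cv2.imwrite('pics/f0.png',np.clip(cv2.resize(S,(685,600),interpolation=cv2.INTER_NEAREST).astype(int)*3//2,0,255).astype(np.uint8))
```

```text
(no output)
```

View pics/f1.png

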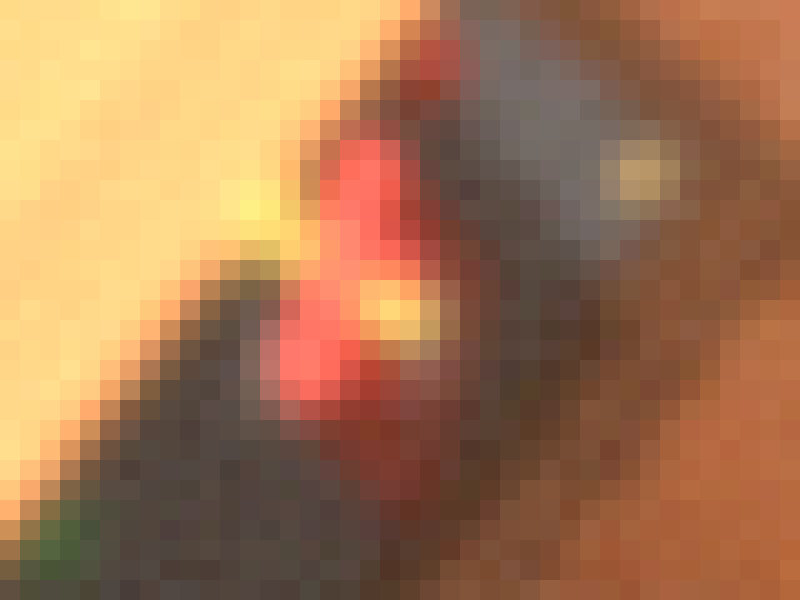

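View pics/f0.png

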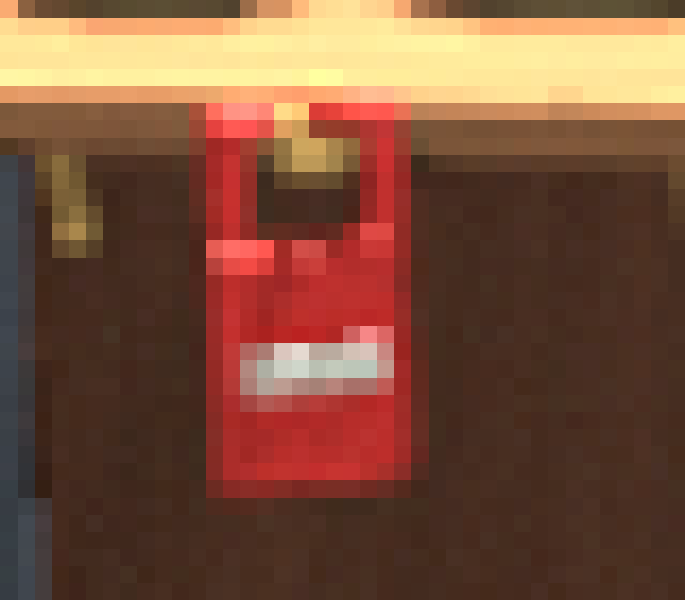

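```bash
cat >> h.py <<'E'
from scipy.spatial.transform import Rotation as Ro, Slerp
xr,yr,zr=Rr.T
def tool(t,j=1):
    "t: deg below horizontal of tool x, heading riser x, jaw along j*yr"
    t=np.radians(t);x=np.cos(t)*xr-np.sin(t)*zr;y=j*yr;return np.c_[x,y,np.cross(x,y)]
def rows(pos,R,n):
    s=observe();p=np.array(s['eef_pos']);R0=np.array(s['tcp_rot'])
    sl=Slerp([0,1],Ro.from_matrix([R0,R]));out=[]
    for k in range(n):
        a=sl(k/n).as_matrix();b=sl((k+1)/n).as_matrix()
        d=a.T@((np.array(pos)-p)/n)*100
        out.append([round(float(v),2) for v in np.r_[d,Ro.from_matrix(a.T@b).as_rotvec()]])
    print('from',p.round(4),'rotang',round(Ro.from_matrix(R0.T@R).magnitude(),3));print(out)
def st():
    s=observe();R=np.array(s['tcp_rot']);p=np.array(s['eef_pos'])
    print('t',round(s['time_s'],2),'p',p.round(4),'riser',(Rr.T@(p-P0)).round(4),'w',round(s['width'],3));print('q',np.round(s['q'],3),'F',np.round(s['contact_force'],2));print((Rr.T@R).round(3).tolist())
E
python3 - <<'E'
from h import *
rows([.34,.32,.36],tool(90),12)
E
```

```text
from [0.2015 0.5648 0.2304] rotang 1.793
[[-1.08, 1.54, -1.77, 0.15, -0.0, -0.0], [-1.08, 1.25, -1.98, 0.15, -0.0, -0.0], [-1.08, 0.95, -2.15, 0.15, -0.0, -0.0], [-1.08, 0.61, -2.26, 0.15, -0.0, -0.0], [-1.08, 0.27, -2.33, 0.15, -0.0, -0.0], [-1.08, -0.08, -2.34, 0.15, -0.0, -0.0], [-1.08, -0.43, -2.31, 0.15, -0.0, -0.0], [-1.08, -0.77, -2.22, 0.15, -0.0, -0.0], [-1.08, -1.09, -2.08, 0.15, -0.0, -0.0], [-1.08, -1.38, -1.89, 0.15, -0.0, -0.0], [-1.08, -1.65, -1.66, 0.15, -0.0, -0.0], [-1.08, -1.88, -1.4, 0.15, -0.0, -0.0]]
```

Call:
servo_tool(
  steps=[
    [-1.1, 1.5, -1.8, 0.15, 0, 0],
    [-1.1, 1.25, -2.0, 0.15, 0, 0],
    [-1.1, 0.95, -2.15, 0.15, 0, 0],
    [-1.1, 0.6, -2.25, 0.15, 0, 0],
    [-1.1, 0.25, -2.3, 0.15, 0, 0],
    [-1.1, -0.1, -2.3, 0.15, 0, 0],
  ],
  hand=100,
)

```text
time_s: 0.85
eef_pos: [0.2702, 0.4391, 0.2935]
tcp_rot: [[-0.003, -0.955, -0.297], [-0.011, -0.297, 0.955], [-1.0, 0.006, -0.009]]
contact_force: [-0.3, 0.6, 0.5]
width: 0.997
```

Run:
```python
from h import *
st();rows([.34,.32,.36],tool(90),7)
```

```text
t 0.85 p [0.2702 0.4391 0.2935] riser [-0.0846  0.3325  0.2935] w 0.997
q [ 1.409e+00 -1.580e-01  9.000e-03 -1.000e-03 -1.749e+00 -1.108e+00] F [-0.33  0.63  0.47]
[[-0.011, -0.762, 0.647], [-0.003, 0.647, 0.762], [-1.0, 0.006, -0.009]]
from [0.2702 0.4391 0.2935] rotang 0.867
[[-0.93, -0.44, -1.93, 0.12, -0.0, -0.0], [-0.94, -0.68, -1.86, 0.12, -0.0, -0.0], [-0.94, -0.9, -1.76, 0.12, -0.0, -0.0], [-0.94, -1.11, -1.63, 0.12, -0.0, -0.0], [-0.94, -1.3, -1.48, 0.12, -0.0, -0.0], [-0.95, -1.48, -1.31, 0.12, -0.0, -0.0], [-0.95, -1.63, -1.11, 0.12, -0.0, -0.0]]
```

Call:
servo_tool(
  steps=[
    [-0.9, -0.45, -1.9, 0.12, 0, 0],
    [-0.9, -0.7, -1.85, 0.12, 0, 0],
    [-0.9, -0.9, -1.75, 0.12, 0, 0],
    [-0.9, -1.1, -1.6, 0.12, 0, 0],
    [-0.9, -1.3, -1.5, 0.12, 0, 0],
    [-0.9, -1.5, -1.3, 0.12, 0, 0],
    [-0.9, -1.6, -1.1, 0.12, 0, 0],
  ],
)

```text
time_s: 1.72
eef_pos: [0.3414, 0.3164, 0.3574]
tcp_rot: [[-0.006, -0.844, 0.537], [-0.014, 0.537, 0.843], [-1.0, -0.002, -0.015]]
contact_force: [-0.2, 1.2, 0.2]
width: 1.0
```

Run:
```python
from h import *
st();rows([.42,.10,.36],tool(45),9)
```

```text
t 1.73 p [0.3414 0.3164 0.3574] riser [-0.15    0.2067  0.3574] w 1.0
q [ 1.183 -0.252  0.049 -0.    -1.886 -1.75 ] F [-0.18  1.24  0.16]
[[-0.015, 0.001, 1.0], [-0.002, 1.0, -0.001], [-1.0, -0.002, -0.015]]
from [0.3414 0.3164 0.3574] rotang 0.8
[[-0.0, -2.03, -1.56, -0.0, -0.09, 0.0], [-0.14, -2.03, -1.55, -0.0, -0.09, 0.0], [-0.28, -2.03, -1.54, -0.0, -0.09, 0.0], [-0.41, -2.03, -1.5, -0.0, -0.09, 0.0], [-0.55, -2.03, -1.46, -0.0, -0.09, 0.0], [-0.67, -2.03, -1.41, -0.0, -0.09, 0.0], [-0.8, -2.03, -1.34, -0.0, -0.09, 0.0], [-0.91, -2.03, -1.27, -0.0, -0.09, 0.0], [-1.02, -2.03, -1.18, -0.0, -0.09, 0.0]]
```

Call:
servo_tool(
  steps=[
    [0, -2.1, -1.3, 0, -0.09, 0],
    [-0.1, -2.1, -1.3, 0, -0.09, 0],
    [-0.2, -2.1, -1.3, 0, -0.09, 0],
    [-0.3, -2.1, -1.2, 0, -0.09, 0],
    [-0.4, -2.1, -1.1, 0, -0.09, 0],
    [-0.5, -2.1, -1.1, 0, -0.09, 0],
    [-0.5, -2.1, -1.0, 0, -0.09, 0],
    [-0.6, -2.1, -0.9, 0, -0.09, 0],
    [-0.7, -2.1, -0.8, 0, -0.09, 0],
  ],
)

```text
time_s: 2.85
eef_pos: [0.4436, 0.1202, 0.3552]
tcp_rot: [[0.395, -0.846, 0.359], [0.616, 0.533, 0.58], [-0.682, -0.008, 0.731]]
contact_force: [0.9, -0.4, -0.5]
width: 0.999
```

Run:
```python
from h import *
st();rows(W(-.24,0,.27),tool(15),9)
```

```text
t 2.85 p [0.4436 0.1202 0.3552] riser [-0.2609  0.0153  0.3552] w 0.999
q [ 0.263 -0.74  -0.306 -0.526 -1.366 -0.887] F [ 0.89 -0.37 -0.52]
[[0.731, -0.003, 0.682], [-0.003, 1.0, 0.008], [-0.682, -0.008, 0.731]]
from [0.4436 0.1202 0.3552] rotang 0.489
[[0.82, -0.16, -0.53, 0.0, -0.05, 0.0], [0.79, -0.16, -0.58, 0.0, -0.05, 0.0], [0.75, -0.16, -0.62, 0.0, -0.05, 0.0], [0.72, -0.16, -0.66, 0.0, -0.05, 0.0], [0.68, -0.17, -0.7, 0.0, -0.05, 0.0], [0.64, -0.17, -0.73, 0.0, -0.05, 0.0], [0.6, -0.17, -0.77, 0.0, -0.05, 0.0], [0.56, -0.17, -0.8, 0.0, -0.05, 0.0], [0.52, -0.17, -0.83, 0.0, -0.05, 0.0]]
```

Call:
servo_tool(
  steps=[
    [0.8, -0.2, -0.5, 0, -0.06, 0],
    [0.8, -0.2, -0.6, 0, -0.06, 0],
    [0.75, -0.2, -0.6, 0, -0.06, 0],
    [0.7, -0.15, -0.7, 0, -0.06, 0],
    [0.7, -0.15, -0.7, 0, -0.06, 0],
    [0.65, -0.15, -0.7, 0, -0.06, 0],
    [0.6, -0.15, -0.8, 0, -0.06, 0],
    [0.55, -0.15, -0.8, 0, -0.06, 0],
    [0.5, -0.15, -0.8, 0, -0.05, 0],
  ],
)

```text
time_s: 3.98
eef_pos: [0.4704, 0.1275, 0.2677]
tcp_rot: [[0.532, -0.84, 0.101], [0.822, 0.542, 0.173], [-0.2, -0.01, 0.98]]
contact_force: [-0.1, -0.1, -0.2]
width: 1.0
```

Run:
```python
from h import *
st()
for n in('side','top'):cv2.imwrite(f'pics/{n}1.png',grab_frame(n)[:,:,::-1])
S=cv2.imread('pics/side1.png')[130:250,170:290];T=cv2.imread('pics/top1.png')[165:265,155:255]
a=cv2.resize(np.hstack([cv2.resize(S,(400,400),interpolation=cv2.INTER_CUBIC),cv2.resize(T,(400,400),interpolation=cv2.INTER_CUBIC)]),(800,400));cv2.imwrite('pics/g.png',a)
p=observe()['eef_pos'];print(proj('side',p),proj('top',p))
```

```text
t 3.98 p [0.4704 0.1275 0.2677] riser [-0.2404 -0.0035  0.2677] w 1.0
q [-0.37  -0.659 -0.555 -1.345 -1.392 -0.136] F [-0.13 -0.14 -0.23]
[[0.98, 0.007, 0.2], [-0.009, 1.0, 0.008], [-0.2, -0.01, 0.98]]
[226.71931631 178.45730903] [241.25787109 232.52443471]
```

View pics/g.png

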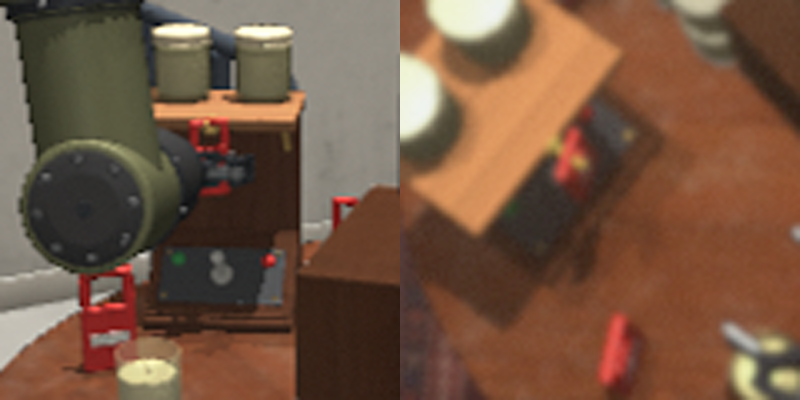

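Run:
```python
from h import *
T=cv2.imread('pics/top1.png')[180:280,180:300]
a=cv2.resize(T,(800,667),interpolation=cv2.INTER_CUBIC)[:600]
s=800/120
R=np.array(observe()['tcp_rot']);p=np.array(observe()['eef_pos'])
for d in(-.0425,.0425,-.057,.057):
    q=proj('top',p+R[:,1]*d-R[:,0]*.013);c=(q-180+.5)*s-.5
    cv2.circle(a,(int(c[0]),int(c[1])),3,(255,0,255),-1);print(c)
cv2.imwrite('pics/g2.png',a)
```

```text
[485.02283615 295.57730509]
[378.63406482 439.83748353]
[502.90834249 271.32506206]
[360.21777962 464.80944775]
```

View pics/g2.png

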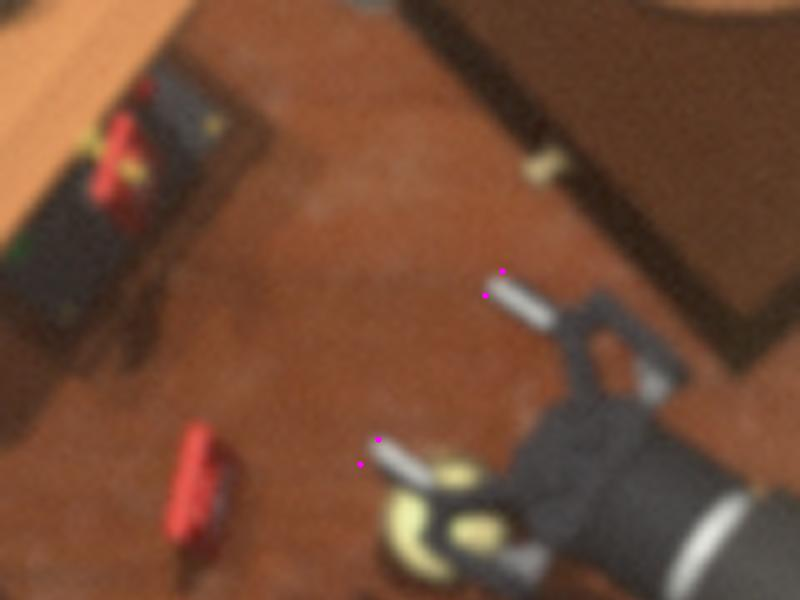

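Run:
```python
from h import *
np.set_printoptions(precision=4,suppress=True)
r=lambda X:Rr.T@(X-P0)
f=lambda u,v:(180+(u+.5)/20-.5,190+(v+.5)/20-.5)
g=lambda u,v:(215+(u+.5)/17.14-.5,160+(v+.5)/17.14-.5)
for n,p,z in(('stripR',(362,132),.265),('stripL',(308,405),.265),('tip',(410,325),.265),('barRoot',(240,245),.258),('botL',(400,510),.178),('botR',(500,330),.178)):print(n,r(plane('top',*f(*p),z)))
for n,p,z in(('stripR',(405,92),.265),('stripL',(206,103),.265),('tip',(300,105),.268),('botL',(206,495),.178),('botR',(410,495),.178)):print('side',n,r(plane('side',*g(*p),z)))
```

```text
stripR [-0.0534 -0.0196  0.265 ]
stripL [-0.0741  0.0216  0.265 ]
tip [-0.0795  0.0016  0.265 ]
barRoot [-0.0464  0.0062  0.258 ]
botL [-0.0708  0.021   0.178 ]
botR [-0.0656 -0.0141  0.178 ]
side stripR [-0.0578 -0.0168  0.265 ]
side stripL [-0.0707  0.0247  0.265 ]
side tip [-0.0823  0.0024  0.268 ]
side botL [-0.0768  0.0269  0.178 ]
side botR [-0.0735 -0.0178  0.178 ]
```

```bash
cat >> h.py <<'E'
def toolz(t,a,j=1):
    return Ro.from_rotvec([0,0,np.radians(a)]).as_matrix()@tool(t,j)
E
python3 - <<'E'
from h import *
rows(W(-.149,-.015,.243),toolz(11.5,12),6)
E
```

```text
from [0.4703 0.1271 0.2654] rotang 0.218
[[1.58, -0.18, -0.06, -0.01, -0.0, 0.04], [1.57, -0.23, -0.06, -0.01, -0.0, 0.04], [1.56, -0.29, -0.06, -0.01, -0.0, 0.04], [1.55, -0.34, -0.06, -0.01, -0.0, 0.04], [1.53, -0.4, -0.07, -0.01, -0.0, 0.04], [1.52, -0.45, -0.07, -0.01, -0.0, 0.04]]
```

Call:
servo_tool(
  steps=[
    [1.6, -0.2, -0.05, 0, 0, 0.04],
    [1.6, -0.2, -0.05, -0.01, 0, 0.04],
    [1.6, -0.3, -0.05, -0.01, 0, 0.04],
    [1.5, -0.3, -0.05, -0.01, 0, 0.04],
    [1.5, -0.4, -0.05, -0.01, 0, 0.04],
    [1.5, -0.4, -0.05, 0, 0, 0.04],
    [0, 0, 0, 0, 0, 0],
  ],
)

```text
time_s: 4.95
eef_pos: [0.5294, 0.2016, 0.2468]
tcp_rot: [[0.308, -0.949, 0.067], [0.927, 0.315, 0.203], [-0.214, -0.001, 0.977]]
contact_force: [-1.4, -0.6, -0.3]
width: 1.003
```

Run:
```python
from h import *
st();rows(W(-.051,.006,.243),toolz(11.5,12),10)
cv2.imwrite('pics/top2.png',grab_frame('top')[:,:,::-1])
T=cv2.imread('pics/top2.png')[170:260,170:260]
cv2.imwrite('pics/g2.png',cv2.resize(T,(600,600),interpolation=cv2.INTER_CUBIC))
```

```text
t 4.95 p [0.5294 0.2016 0.2468] riser [-0.1461 -0.0135  0.2468] w 1.003
q [-0.183 -0.263 -0.312 -1.36  -1.425  0.019] F [-1.4  -0.64 -0.27]
[[0.948, -0.242, 0.207], [0.236, 0.97, 0.052], [-0.214, -0.001, 0.977]]
from [0.5294 0.2016 0.2468] rotang 0.038
[[0.96, -0.04, 0.17, 0.0, -0.0, -0.0], [0.96, -0.04, 0.17, 0.0, -0.0, -0.0], [0.96, -0.03, 0.17, 0.0, -0.0, -0.0], [0.96, -0.03, 0.17, 0.0, -0.0, -0.0], [0.96, -0.03, 0.16, 0.0, -0.0, -0.0], [0.96, -0.02, 0.16, 0.0, -0.0, -0.0], [0.96, -0.02, 0.16, 0.0, -0.0, -0.0], [0.96, -0.02, 0.16, 0.0, -0.0, -0.0], [0.96, -0.01, 0.16, 0.0, -0.0, -0.0], [0.96, -0.01, 0.16, 0.0, -0.0, -0.0]]
```

View pics/g2.png

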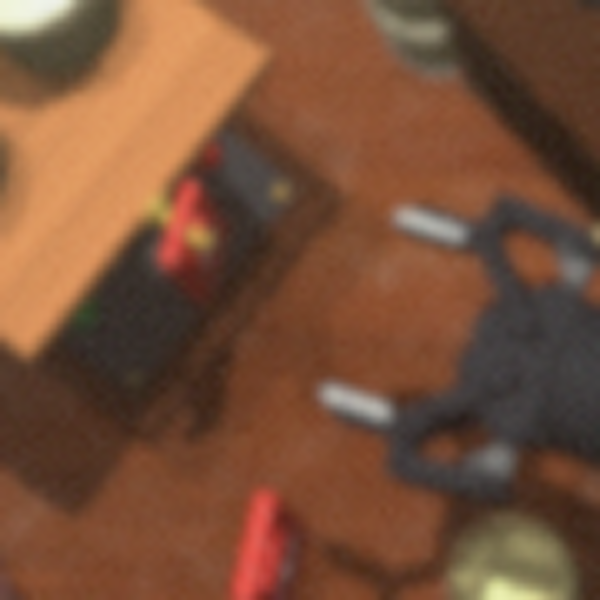

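Call:
servo_tool(
  steps=[
    [1.0, 0, 0.15, 0, 0, 0],
    [1.0, 0, 0.15, 0, 0, 0],
    [1.0, 0, 0.15, 0, 0, 0],
    [1.0, 0, 0.15, 0, 0, 0],
    [1.0, 0, 0.15, 0, 0, 0],
    [1.0, 0, 0.15, 0, 0, 0],
    [0.9, 0, 0.15, 0, 0, 0],
    [0.9, 0, 0.15, 0, 0, 0],
  ],
)

```text
time_s: 6.0
eef_pos: [0.5552, 0.2804, 0.2435]
tcp_rot: [[0.312, -0.948, 0.064], [0.926, 0.318, 0.205], [-0.214, -0.005, 0.977]]
contact_force: [-0.1, 0.3, 0.4]
width: 1.0
```

Run:
```python
from h import *
st();rows(W(-.051,.006,.243),toolz(11.5,12),2)
cv2.imwrite('pics/top3.png',grab_frame('top')[:,:,::-1]);cv2.imwrite('pics/side3.png',grab_frame('side')[:,:,::-1])
T=cv2.imread('pics/top3.png')[180:230,175:225];S=cv2.imread('pics/side3.png')[150:200,205:255]
cv2.imwrite('pics/g3.png',np.hstack([cv2.resize(x,(400,400),interpolation=cv2.INTER_CUBIC) for x in(T,S)]))
```

```text
t 6.0 p [0.5552 0.2804 0.2435] riser [-0.0658  0.0069  0.2435] w 1.0
q [-0.    -0.231 -0.292 -1.363 -1.241 -0.005] F [-0.09  0.31  0.43]
[[0.949, -0.24, 0.207], [0.233, 0.971, 0.056], [-0.214, -0.005, 0.977]]
from [0.5552 0.2804 0.2435] rotang 0.036
[[0.7, -0.22, 0.13, 0.01, -0.01, -0.02], [0.7, -0.21, 0.12, 0.01, -0.01, -0.02]]
```

View pics/g3.png

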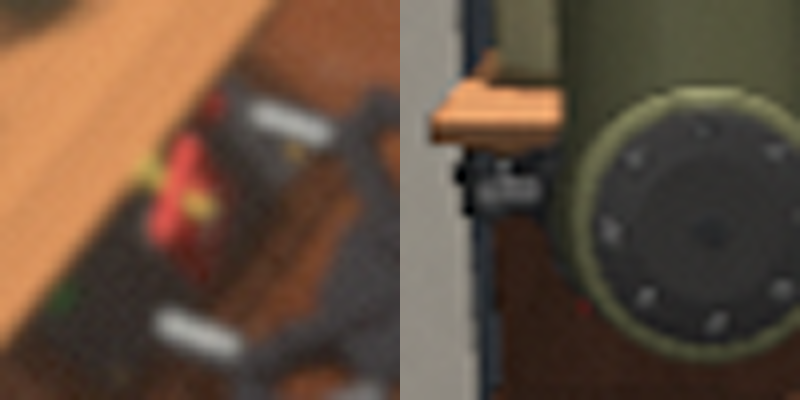

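Call:
servo_tool(
  steps=[
    [0.7, -0.15, 0.15, 0, 0, 0],
    [0.7, -0.1, 0.15, 0, 0, 0],
    [0.6, -0.1, 0.15, 0, 0, 0],
    [0, 0, 0, 0, 0, 0],
  ],
)

```text
time_s: 6.6
eef_pos: [0.5648, 0.2974, 0.2431]
tcp_rot: [[0.31, -0.949, 0.062], [0.925, 0.316, 0.21], [-0.219, -0.008, 0.976]]
contact_force: [-9.0, -7.7, 3.5]
width: 0.998
```

Run:
```python
from h import *
st()
cv2.imwrite('pics/top4.png',grab_frame('top')[:,:,::-1])
T=cv2.imread('pics/top4.png')[180:230,175:225]
cv2.imwrite('pics/g4.png',np.hstack([cv2.resize(x,(400,400),interpolation=cv2.INTER_CUBIC) for x in(T,)]))
```

```text
t 6.6 p [0.5648 0.2974 0.2431] riser [-0.0463  0.008   0.2431] w 0.998
q [ 0.039 -0.207 -0.27  -1.358 -1.204 -0.01 ] F [-9.04 -7.69  3.48]
[[0.947, -0.242, 0.211], [0.234, 0.97, 0.06], [-0.219, -0.008, 0.976]]
```

View pics/g4.png

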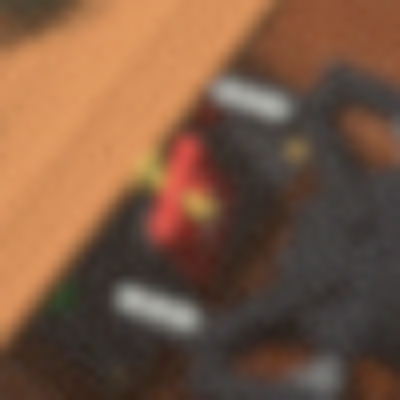

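Call:
servo_tool(
  steps=[
    [-0.5, 0, -0.1, 0, 0, 0],
    [-0.1, 0, -0.4, 0, 0, 0],
    [0, 0, 0, 0, 0, 0],
  ],
)

```text
time_s: 7.02
eef_pos: [0.5628, 0.2907, 0.2394]
tcp_rot: [[0.31, -0.949, 0.062], [0.925, 0.316, 0.21], [-0.218, -0.007, 0.976]]
contact_force: [0.1, 0.4, 0.8]
width: 0.996
```

Call:
servo_tool(
  steps=[
    [0, 0, 0, 0, 0, 0],
    [0, 0, 0, 0, 0, 0],
    [0, 0, 0, 0, 0, 0],
    [0, 0, 0, 0, 0, 0],
  ],
  hand=60,
)

```text
time_s: 7.52
eef_pos: [0.5629, 0.2911, 0.2393]
tcp_rot: [[0.31, -0.949, 0.063], [0.925, 0.316, 0.209], [-0.218, -0.007, 0.976]]
contact_force: [-0.5, -0.4, 0.3]
width: 0.601
```

Run:
```python
from h import *
st()
cv2.imwrite('pics/top5.png',grab_frame('top')[:,:,::-1])
T=cv2.imread('pics/top5.png')[180:230,175:225]
cv2.imwrite('pics/g5.png',np.hstack([cv2.resize(x,(400,400),interpolation=cv2.INTER_CUBIC) for x in(T,)]))
```

```text
t 7.53 p [0.5629 0.2911 0.2393] riser [-0.0526  0.0061  0.2393] w 0.601
q [ 2.400e-02 -2.070e-01 -2.770e-01 -1.362e+00 -1.217e+00  1.000e-03] F [-0.52 -0.41  0.35]
[[0.947, -0.241, 0.21], [0.234, 0.97, 0.059], [-0.218, -0.007, 0.976]]
```

View pics/g5.png

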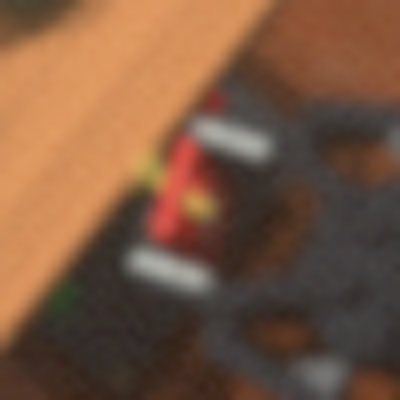

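Call:
servo_tool(
  steps=[
    [0.35, 0, 0, 0, 0, 0.04],
    [0.35, 0, 0.1, 0, 0, 0.04],
    [0, 0, 0, 0, 0, 0],
  ],
)

```text
time_s: 7.95
eef_pos: [0.5629, 0.2899, 0.2393]
tcp_rot: [[0.228, -0.972, 0.055], [0.946, 0.235, 0.223], [-0.23, 0.001, 0.973]]
contact_force: [-6.8, -4.3, 2.2]
width: 0.601
```

Run:
```python
from h import *
st()
cv2.imwrite('pics/top6.png',grab_frame('top')[:,:,::-1])
T=cv2.imread('pics/top6.png')[180:230,175:225]
cv2.imwrite('pics/g6.png',np.hstack([cv2.resize(x,(400,400),interpolation=cv2.INTER_CUBIC) for x in(T,)]))
```

```text
t 7.95 p [0.5629 0.2899 0.2393] riser [-0.0537  0.0055  0.2393] w 0.601
q [ 0.01  -0.132 -0.205 -1.35  -1.314  0.014] F [-6.79 -4.28  2.17]
[[0.921, -0.323, 0.218], [0.314, 0.947, 0.073], [-0.23, 0.001, 0.973]]
```

View pics/g6.png

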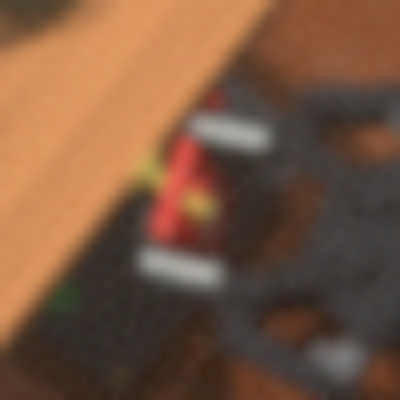

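Call:
servo_tool(
  steps=[
    [-0.3, 0, -0.1, 0, 0, 0],
    [-0.2, 0, -0.9, 0, 0, -0.03],
    [0, 0, 0, 0, 0, 0],
    [0.5, 0, 0.1, 0, 0, 0],
    [0.5, 0, 0.1, 0, 0, 0],
    [0.2, 0, 0, 0, 0, 0],
  ],
)

```text
time_s: 8.75
eef_pos: [0.5647, 0.2954, 0.2292]
tcp_rot: [[0.261, -0.964, 0.056], [0.938, 0.266, 0.222], [-0.229, -0.006, 0.973]]
contact_force: [-0.3, -0.0, -0.1]
width: 0.6
```

Run:
```python
from h import *
st()
cv2.imwrite('pics/top7.png',grab_frame('top')[:,:,::-1])
T=cv2.imread('pics/top7.png')[180:230,175:225]
cv2.imwrite('pics/g7.png',np.hstack([cv2.resize(x,(400,400),interpolation=cv2.INTER_CUBIC) for x in(T,)]))
```

```text
t 8.75 p [0.5647 0.2954 0.2292] riser [-0.0481  0.0069  0.2292] w 0.6
q [ 0.025 -0.147 -0.237 -1.356 -1.262  0.028] F [-0.3  -0.04 -0.11]
[[0.931, -0.292, 0.218], [0.283, 0.957, 0.072], [-0.229, -0.006, 0.973]]
```

View pics/g7.png

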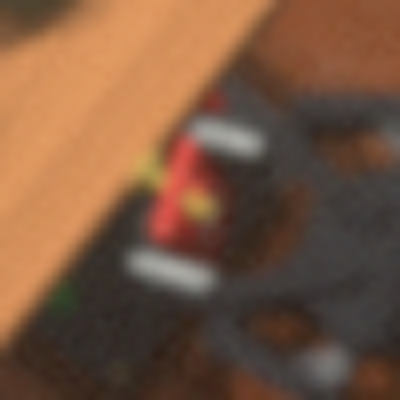

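Call:
servo_tool(
  steps=[
    [0.4, -0.1, 0.1, 0, 0, 0],
    [0.1, 0, 0, 0, 0, 0],
  ],
)

```text
time_s: 9.05
eef_pos: [0.5672, 0.3006, 0.229]
tcp_rot: [[0.26, -0.964, 0.056], [0.938, 0.266, 0.222], [-0.229, -0.006, 0.973]]
contact_force: [-0.2, -0.3, 0.5]
width: 0.602
```

Call:
servo_tool(
  steps=[
    [0, 0, 0, 0, 0, 0],
    [0, 0, 0, 0, 0, 0],
    [0, 0, 0, 0, 0, 0],
    [0, 0, 0, 0, 0, 0],
    [0, 0, 0, 0, 0, 0],
  ],
  hand=40,
)

```text
time_s: 9.68
eef_pos: [0.5672, 0.3005, 0.229]
tcp_rot: [[0.26, -0.964, 0.056], [0.938, 0.266, 0.222], [-0.229, -0.006, 0.973]]
contact_force: [-0.3, 0.0, 0.2]
width: 0.503
```

Run:
```python
from h import *
st()
cv2.imwrite('pics/top8.png',grab_frame('top')[:,:,::-1])
T=cv2.imread('pics/top8.png')[180:230,175:225]
cv2.imwrite('pics/g8.png',np.hstack([cv2.resize(x,(400,400),interpolation=cv2.INTER_CUBIC) for x in(T,)]))
```

```text
t 9.68 p [0.5672 0.3005 0.229 ] riser [-0.0425  0.0075  0.229 ] w 0.503
q [ 0.035 -0.14  -0.231 -1.357 -1.252  0.027] F [-0.27  0.    0.18]
[[0.931, -0.292, 0.218], [0.283, 0.956, 0.072], [-0.229, -0.006, 0.973]]
```

View pics/g8.png

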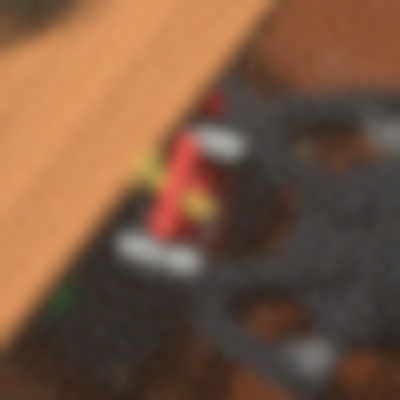

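Call:
servo_tool(
  steps=[
    [-0.3, 0.05, 0.1, 0, 0, -0.09],
    [-0.3, 0.05, 0.2, 0, 0, -0.09],
    [-0.1, 0, 0.2, 0, 0, -0.08],
    [0, 0, 0, 0, 0, 0],
  ],
  hand=30,
)

```text
time_s: 10.22
eef_pos: [0.5648, 0.2945, 0.2351]
tcp_rot: [[0.506, -0.86, 0.057], [0.834, 0.505, 0.222], [-0.22, -0.065, 0.973]]
contact_force: [0.1, 0.5, -0.8]
width: 0.498
```

Run:
```python
from h import *
st()
cv2.imwrite('pics/top9.png',grab_frame('top')[:,:,::-1])
T=cv2.imread('pics/top9.png')[180:230,175:225]
cv2.imwrite('pics/g9.png',np.hstack([cv2.resize(x,(400,400),interpolation=cv2.INTER_CUBIC) for x in(T,)]))
```

```text
t 10.22 p [0.5648 0.2945 0.2351] riser [-0.0488  0.0063  0.2351] w 0.498
q [ 0.142 -0.406 -0.443 -1.315 -0.894 -0.067] F [ 0.09  0.52 -0.79]
[[0.975, -0.034, 0.218], [0.019, 0.997, 0.071], [-0.22, -0.065, 0.973]]
```

View pics/g9.png

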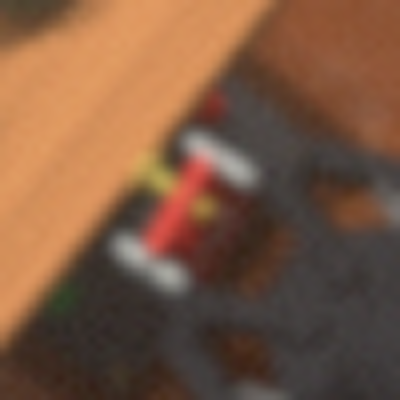

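Call:
servo_tool(
  steps=[
    [-0.2, 0, 0.5, 0, 0, 0],
    [-0.15, 0, 0.5, 0, 0, 0],
    [0, 0, 0, 0, 0, 0],
  ],
)

```text
time_s: 10.65
eef_pos: [0.5651, 0.2929, 0.2454]
tcp_rot: [[0.505, -0.861, 0.059], [0.834, 0.504, 0.223], [-0.222, -0.063, 0.973]]
contact_force: [-0.1, -0.1, -0.9]
width: 0.499
```

Run:
```python
from h import *
st()
cv2.imwrite('pics/top10.png',grab_frame('top')[:,:,::-1])
T=cv2.imread('pics/top10.png')[180:230,175:225]
cv2.imwrite('pics/g10.png',np.hstack([cv2.resize(x,(400,400),interpolation=cv2.INTER_CUBIC) for x in(T,)]))
```

```text
t 10.65 p [0.5651 0.2929 0.2454] riser [-0.05    0.0053  0.2454] w 0.499
q [ 0.147 -0.418 -0.433 -1.295 -0.896 -0.098] F [-0.14 -0.12 -0.91]
[[0.975, -0.036, 0.22], [0.021, 0.997, 0.07], [-0.222, -0.063, 0.973]]
```

View pics/g10.png

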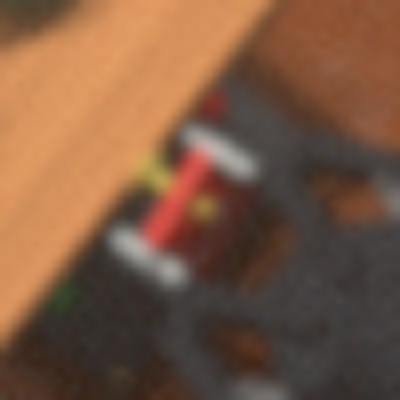

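Call:
servo_tool(
  steps=[
    [-0.78, 0.03, -0.17, 0, 0, 0],
    [-0.78, 0.03, -0.17, 0, 0, 0],
    [-0.97, 0.04, -0.22, 0, 0, 0],
    [-0.97, 0.04, -0.22, 0, 0, 0],
    [-0.97, 0.04, -0.22, 0, 0, 0],
    [-0.97, 0.04, -0.22, 0, 0, 0],
    [0, 0, 0, 0, 0, 0],
  ],
)

```text
time_s: 11.58
eef_pos: [0.5328, 0.2417, 0.2443]
tcp_rot: [[0.506, -0.861, 0.06], [0.834, 0.505, 0.224], [-0.223, -0.063, 0.973]]
contact_force: [-0.3, 0.8, 0.1]
width: 0.498
```

Run:
```python
from h import *
st()
for n in('side','top'):cv2.imwrite(f'pics/{n}11.png',grab_frame(n)[:,:,::-1])
T=cv2.imread('pics/top11.png')[180:240,175:235];S=cv2.imread('pics/side11.png')[140:220,200:280]
cv2.imwrite('pics/g11.png',np.hstack([cv2.resize(x,(400,400),interpolation=cv2.INTER_CUBIC) for x in(T,S)]))
```

```text
t 11.57 p [0.5328 0.2417 0.2443] riser [-0.1105  0.0051  0.2443] w 0.498
q [ 0.016 -0.518 -0.501 -1.297 -1.03  -0.094] F [-0.31  0.84  0.15]
[[0.975, -0.035, 0.221], [0.02, 0.997, 0.069], [-0.223, -0.063, 0.973]]
```

View pics/g11.png

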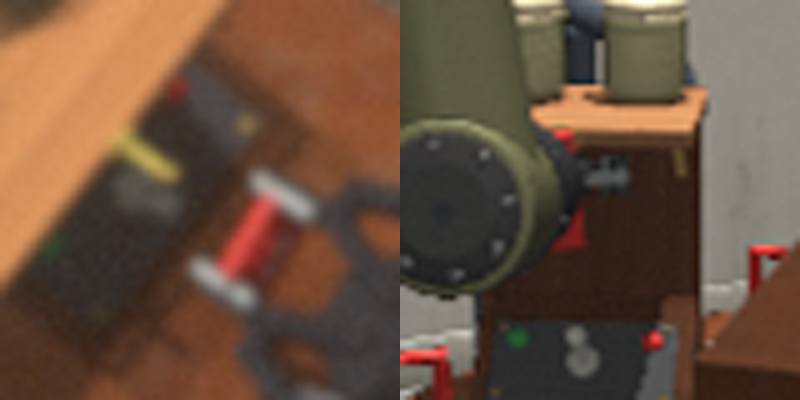

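Run:
```python
from h import *
np.set_printoptions(precision=4,suppress=True)
print('box near',tri((262,207),(292,232)),'right',tri((356,221),(350,180)))
T=cv2.imread('pics/top11.png')[190:290,270:400]
S=cv2.imread('pics/side11.png')[180:310,230:370]
cv2.imwrite('pics/h.png',np.vstack([cv2.resize(T,(390,300),interpolation=cv2.INTER_CUBIC),cv2.resize(S,(390,300),interpolation=cv2.INTER_CUBIC)]))
for p in ((250.5,298),(256,274),(314,272.5),(315,300)):print(plane('side',*p,.024))
```

```text
box near (array([ 0.5   , -0.0398,  0.2114]), np.float64(0.024490166958775844)) right (array([ 0.6975, -0.2388,  0.1955]), np.float64(0.03402929248018289))
[ 0.3863 -0.2115  0.024 ]
[ 0.4588 -0.1027  0.024 ]
[ 0.6188 -0.181   0.024 ]
[ 0.5353 -0.3058  0.024 ]
```

View pics/h.png

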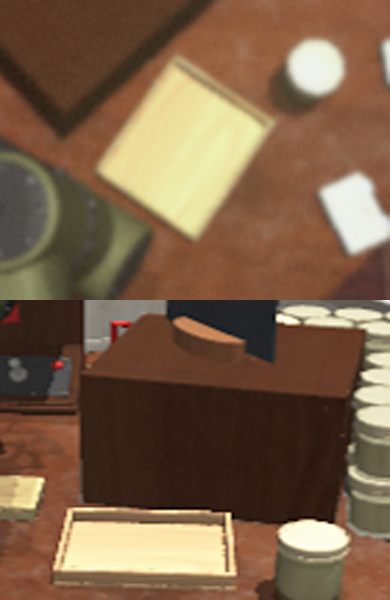

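Run:
```python
from h import *
np.set_printoptions(precision=4,suppress=True)
f=lambda u,v:(270+(u+.5)/3-.5,190+(v+.5)/3-.5)
c=[plane('top',*f(*p),.024) for p in((97,173),(194,241),(274,124),(178,57))];print(c,np.mean(c,0))
for i in range(4):d=c[(i+1)%4]-c[i];print(np.linalg.norm(d),np.degrees(np.arctan2(d[1],d[0])))
for z in(.15,.2):print(z,plane('top',*f(65,133),z),plane('top',*f(210,0),z))
# side: box bottom-left corner on table, top-left
g=lambda u,v:(230+(u+.5)/390*140-.5,180+(v-300+.5)/300*130-.5)
print(plane('side',*g(83,500),0),plane('side',*g(336,522),0),proj('side',[.52,-.04,.2]),g(80,373))
```

```text
[array([ 0.4665, -0.0772,  0.024 ]), array([ 0.3874, -0.199 ,  0.024 ]), array([ 0.5378, -0.298 ,  0.024 ]), array([ 0.6197, -0.1759,  0.024 ])] [ 0.5028 -0.1875  0.024 ]
0.14532035850456718 -123.01236309788543
0.18010984321715554 -33.32826815626742
0.14695031129832467 56.17053797698759
0.18220376428611806 147.1832200909782
0.15 [ 0.4928 -0.0337  0.15  ] [ 0.6596 -0.1995  0.15  ]
0.2 [ 0.4839 -0.0331  0.2   ] [ 0.6447 -0.1929  0.2   ]
[ 0.5101 -0.0267  0.    ] [ 0.7318 -0.2201  0.    ] [263.8711 210.1559] (258.3974358974359, 211.35)
```

Run:
```python
from h import *
rows([.42,.06,.33],tool(45),12)
```

```text
from [0.5329 0.2423 0.2443] rotang 0.566
[[-1.9, -0.0, 0.3, 0.01, 0.05, -0.0], [-1.91, -0.0, 0.21, 0.01, 0.05, -0.0], [-1.92, 0.0, 0.12, 0.01, 0.05, -0.0], [-1.92, 0.0, 0.03, 0.01, 0.05, -0.0], [-1.92, 0.0, -0.06, 0.01, 0.05, -0.0], [-1.92, 0.0, -0.15, 0.01, 0.05, -0.0], [-1.91, -0.0, -0.24, 0.01, 0.05, -0.0], [-1.9, -0.0, -0.33, 0.01, 0.05, -0.0], [-1.88, -0.01, -0.42, 0.01, 0.05, -0.0], [-1.86, -0.01, -0.5, 0.01, 0.05, -0.0], [-1.83, -0.01, -0.59, 0.01, 0.05, -0.0], [-1.8, -0.02, -0.68, 0.01, 0.05, -0.0]]
```

Call:
servo_tool(
  steps=[
    [-1.9, 0, 0.3, 0, 0.05, 0],
    [-1.9, 0, 0.2, 0.01, 0.05, 0],
    [-1.9, 0, 0.1, 0, 0.05, 0],
    [-1.9, 0, 0, 0.01, 0.05, 0],
    [-1.9, 0, -0.1, 0.01, 0.05, 0],
    [-1.9, 0, -0.2, 0.01, 0.05, 0],
    [-1.9, 0, -0.25, 0.01, 0.05, 0],
    [-1.9, 0, -0.3, 0.01, 0.05, 0],
    [-1.9, 0, -0.4, 0.01, 0.05, 0],
    [-1.9, 0, -0.5, 0.01, 0.05, 0],
    [-1.8, 0, -0.6, 0.01, 0.05, 0],
    [-1.8, 0, -0.7, 0, 0.05, 0],
  ],
)

```text
time_s: 13.18
eef_pos: [0.417, 0.062, 0.3359]
tcp_rot: [[0.346, -0.841, 0.416], [0.57, 0.54, 0.619], [-0.746, 0.023, 0.666]]
contact_force: [0.0, 0.5, 0.1]
width: 0.496
```

Run:
```python
from h import *
st();rows([.46,-.12,.25],tool(80),12)
```

```text
t 13.18 p [0.417  0.062  0.3359] riser [-0.3243  0.0065  0.3359] w 0.496
q [ 0.107 -0.717 -0.279 -0.559 -1.52  -0.8  ] F [0.03 0.49 0.05]
[[0.666, 0.005, 0.746], [0.014, 1.0, -0.019], [-0.746, 0.023, 0.666]]
from [0.417  0.062  0.3359] rotang 0.555
[[-0.21, -1.14, -1.27, -0.0, 0.05, -0.0], [-0.15, -1.14, -1.28, -0.0, 0.05, -0.0], [-0.08, -1.13, -1.28, -0.0, 0.05, -0.0], [-0.02, -1.13, -1.29, -0.0, 0.05, -0.0], [0.04, -1.13, -1.29, -0.0, 0.05, -0.0], [0.1, -1.13, -1.29, -0.0, 0.05, -0.0], [0.16, -1.13, -1.28, -0.0, 0.05, -0.0], [0.22, -1.13, -1.27, -0.0, 0.05, -0.0], [0.28, -1.12, -1.26, -0.0, 0.05, -0.0], [0.34, -1.12, -1.25, -0.0, 0.05, -0.0], [0.4, -1.12, -1.24, -0.0, 0.05, -0.0], [0.46, -1.12, -1.22, -0.0, 0.05, -0.0]]
```

Call:
servo_tool(
  steps=[
    [-0.4, -1.15, -1.3, 0, 0.05, 0],
    [-0.4, -1.15, -1.3, 0, 0.05, 0],
    [-0.3, -1.15, -1.3, 0, 0.05, 0],
    [-0.2, -1.15, -1.3, 0, 0.05, 0],
    [-0.2, -1.15, -1.3, 0, 0.05, 0],
    [-0.1, -1.15, -1.3, 0, 0.05, 0],
    [0, -1.1, -1.3, 0, 0.05, 0],
    [0, -1.1, -1.3, 0, 0.05, 0],
    [0.1, -1.1, -1.3, 0, 0.05, 0],
    [0.2, -1.1, -1.2, 0, 0.05, 0],
    [0.2, -1.1, -1.2, 0, 0.05, 0],
    [0.3, -1.1, -1.2, 0, 0.05, 0],
  ],
)

```text
time_s: 14.68
eef_pos: [0.456, -0.1359, 0.269]
tcp_rot: [[0.031, -0.844, 0.535], [0.103, 0.535, 0.839], [-0.994, 0.029, 0.104]]
contact_force: [0.9, -0.0, -0.8]
width: 0.5
```

Run:
```python
from h import *
st();rows([.495,-.195,.14],tool(90),8)
for n in('side','top'):cv2.imwrite(f'pics/{n}12.png',grab_frame(n)[:,:,::-1])
T=cv2.imread('pics/top12.png')[150:300,200:400];S=cv2.imread('pics/side12.png')[100:320,150:390]
cv2.imwrite('pics/g12.png',np.hstack([cv2.resize(x,(400,400),interpolation=cv2.INTER_CUBIC) for x in(T,S)]))
```

```text
t 14.68 p [ 0.456  -0.1359  0.269 ] riser [-0.4704 -0.1324  0.269 ] w 0.5
q [ 0.054 -0.282 -0.108 -0.102 -1.707 -0.636] F [ 0.94 -0.03 -0.82]
[[0.104, -0.001, 0.995], [0.029, 1.0, -0.002], [-0.994, 0.029, 0.104]]
from [ 0.456  -0.1359  0.269 ] rotang 0.108
[[1.54, -0.85, -0.53, -0.0, 0.01, -0.0], [1.55, -0.85, -0.51, -0.0, 0.01, -0.0], [1.56, -0.84, -0.49, -0.0, 0.01, -0.0], [1.57, -0.84, -0.47, -0.0, 0.01, -0.0], [1.58, -0.83, -0.45, -0.0, 0.01, -0.0], [1.59, -0.82, -0.43, -0.0, 0.01, -0.0], [1.6, -0.82, -0.4, -0.0, 0.01, -0.0], [1.6, -0.81, -0.38, -0.0, 0.01, -0.0]]
```

View pics/g12.png

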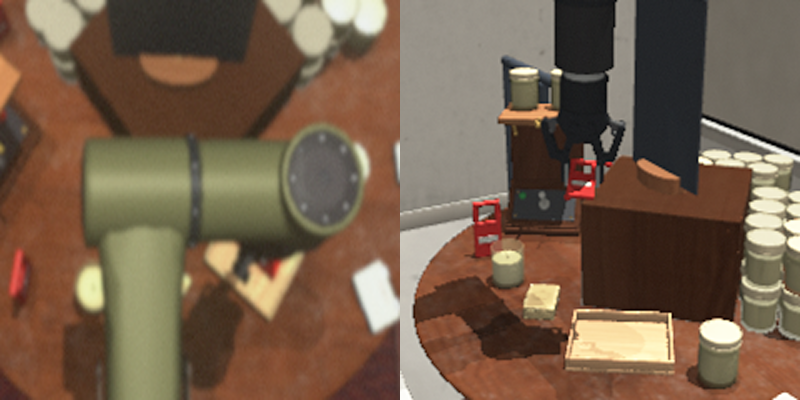

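Call:
servo_tool(
  steps=[
    [1.5, -0.85, -0.5, 0, 0.01, 0],
    [1.5, -0.85, -0.5, 0, 0.02, 0],
    [1.6, -0.85, -0.5, 0, 0.01, 0],
    [1.6, -0.85, -0.5, 0, 0.02, 0],
    [1.6, -0.8, -0.4, 0, 0.01, 0],
    [1.6, -0.8, -0.4, 0, 0.01, 0],
    [1.6, -0.8, -0.4, 0, 0.01, 0],
    [0, 0, 0, 0, 0, 0],
  ],
)

```text
time_s: 15.78
eef_pos: [0.4899, -0.1886, 0.144]
tcp_rot: [[-0.025, -0.844, 0.535], [0.026, 0.535, 0.845], [-0.999, 0.035, 0.009]]
contact_force: [0.0, 0.1, -0.5]
width: 0.498
```

Run:
```python
from h import *
st();rows([.500,-.192,.05],tool(90),8)
for n in('side','top'):cv2.imwrite(f'pics/{n}13.png',grab_frame(n)[:,:,::-1])
T=cv2.imread('pics/top13.png')[150:300,200:400];S=cv2.imread('pics/side13.png')[200:320,210:350]
cv2.imwrite('pics/g13.png',np.hstack([cv2.resize(x,(400,400),interpolation=cv2.INTER_CUBIC) for x in(T,S)]))
```

```text
t 15.78 p [ 0.4899 -0.1886  0.144 ] riser [-0.4969 -0.1892  0.144 ] w 0.498
q [-0.002 -0.123 -0.223 -0.026 -1.496 -0.56 ] F [ 0.04  0.13 -0.48]
[[0.009, -0.001, 1.0], [0.035, 0.999, 0.001], [-0.999, 0.035, 0.009]]
from [ 0.4899 -0.1886  0.144 ] rotang 0.036
[[1.17, -0.17, 0.02, 0.0, 0.0, -0.0], [1.17, -0.17, 0.02, 0.0, 0.0, -0.0], [1.17, -0.16, 0.02, 0.0, 0.0, -0.0], [1.17, -0.16, 0.03, 0.0, 0.0, -0.0], [1.17, -0.15, 0.03, 0.0, 0.0, -0.0], [1.17, -0.15, 0.03, 0.0, 0.0, -0.0], [1.17, -0.14, 0.03, 0.0, 0.0, -0.0], [1.17, -0.13, 0.03, 0.0, 0.0, -0.0]]
```

View pics/g13.png

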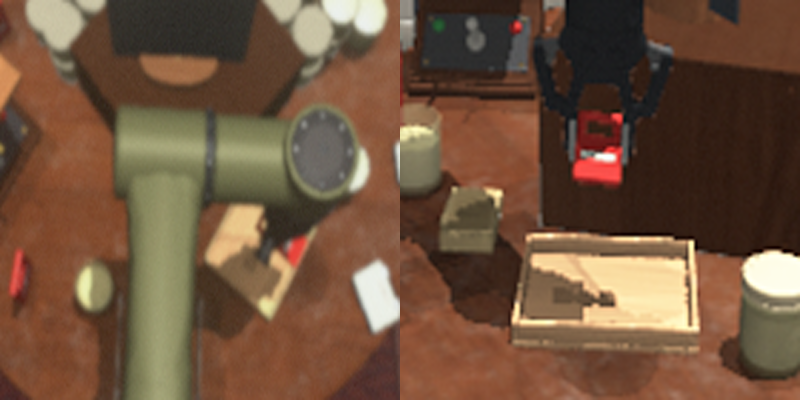

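Call:
servo_tool(
  steps=[
    [1.3, -0.15, 0, 0, 0, 0],
    [1.3, -0.15, 0, 0, 0, 0],
    [1.3, -0.15, 0, 0, 0, 0],
    [1.3, -0.15, 0, 0, 0, 0],
    [1.3, -0.1, 0, 0, 0, 0],
    [1.3, -0.1, 0, 0, 0, 0],
    [1.2, -0.1, 0, 0, 0, 0],
    [0, 0, 0, 0, 0, 0],
  ],
)

```text
time_s: 16.88
eef_pos: [0.4968, -0.1909, 0.0505]
tcp_rot: [[-0.02, -0.845, 0.535], [0.026, 0.534, 0.845], [-0.999, 0.03, 0.011]]
contact_force: [0.1, 0.3, -0.1]
width: 0.498
```

Run:
```python
from h import *
st()
for n in('side','top'):cv2.imwrite(f'pics/{n}14.png',grab_frame(n)[:,:,::-1])
T=cv2.imread('pics/top14.png')[190:290,290:390];S=cv2.imread('pics/side14.png')[240:320,240:340]
cv2.imwrite('pics/g14.png',np.hstack([cv2.resize(x,(400,400),interpolation=cv2.INTER_CUBIC) for x in(T,S)]))
```

```text
t 16.88 p [ 0.4968 -0.1909  0.0505] riser [-0.4951 -0.1964  0.0505] w 0.498
q [-0.007 -0.06  -0.337 -0.026 -1.313 -0.55 ] F [ 0.06  0.32 -0.12]
[[0.011, -0.002, 1.0], [0.03, 1.0, 0.001], [-0.999, 0.03, 0.011]]
```

View pics/g14.png

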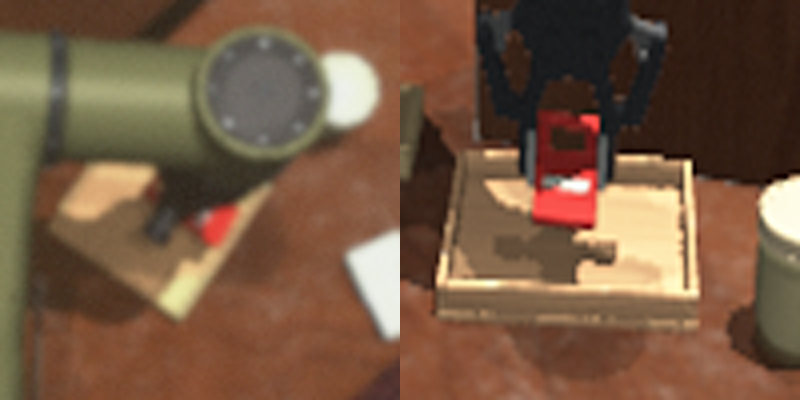

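Call:
servo_tool(
  steps=[
    [0.5, 0, 0.7, 0, 0, 0],
    [0.8, 0, 0.7, 0, 0, 0],
    [0.8, 0, 0, 0, 0, 0],
    [0.6, 0, 0, 0, 0, 0],
    [0, 0, 0, 0, 0, 0],
  ],
)

```text
time_s: 17.6
eef_pos: [0.5058, -0.1775, 0.0242]
tcp_rot: [[-0.016, -0.845, 0.534], [0.025, 0.534, 0.845], [-1.0, 0.027, 0.013]]
contact_force: [-0.0, 0.2, -0.9]
width: 0.501
```

Run:
```python
from h import *
st()
for n in('side','top'):cv2.imwrite(f'pics/{n}15.png',grab_frame(n)[:,:,::-1])
T=cv2.imread('pics/top15.png')[190:290,290:390];S=cv2.imread('pics/side15.png')[240:320,240:340]
cv2.imwrite('pics/g15.png',np.hstack([cv2.resize(x,(400,400),interpolation=cv2.INTER_CUBIC) for x in(T,S)]))
```

```text
t 17.6 p [ 0.5058 -0.1775  0.0242] riser [-0.4789 -0.1968  0.0242] w 0.501
q [ 0.02  -0.032 -0.36  -0.027 -1.258 -0.575] F [-0.02  0.2  -0.87]
[[0.013, -0.002, 1.0], [0.027, 1.0, 0.002], [-1.0, 0.027, 0.013]]
```

View pics/g15.png

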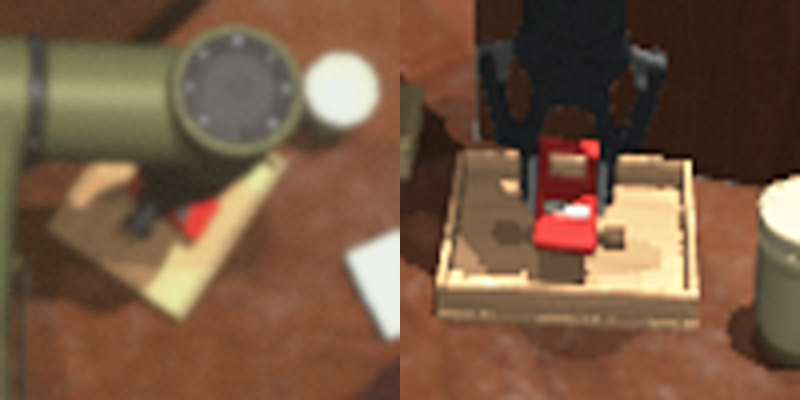

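Call:
servo_tool(
  steps=[
    [0.4, 0, 0, 0, 0, 0],
    [0.4, 0, 0, 0, 0, 0],
    [0, 0, 0, 0, 0, 0],
  ],
)

```text
time_s: 18.08
eef_pos: [0.5064, -0.1776, 0.017]
tcp_rot: [[-0.014, -0.845, 0.534], [0.025, 0.534, 0.845], [-1.0, 0.025, 0.014]]
contact_force: [0.1, -0.1, -0.3]
width: 0.498
```

Call:
servo_tool(
  steps=[
    [0.3, 0, 0, 0, 0, 0],
    [0, 0, 0, 0, 0, 0],
  ],
)

```text
time_s: 18.32
eef_pos: [0.5063, -0.1776, 0.0138]
tcp_rot: [[-0.014, -0.845, 0.534], [0.025, 0.534, 0.845], [-1.0, 0.025, 0.014]]
contact_force: [1.2, 0.6, -0.8]
width: 0.498
```

Call:
servo_tool(
  steps=[
    [0.3, 0, 0, 0, 0, 0],
    [0.2, 0, 0, 0, 0, 0],
    [0, 0, 0, 0, 0, 0],
  ],
)

```text
time_s: 18.7
eef_pos: [0.5063, -0.1774, 0.0086]
tcp_rot: [[-0.014, -0.845, 0.534], [0.025, 0.534, 0.845], [-1.0, 0.025, 0.014]]
contact_force: [-0.5, -0.2, -1.3]
width: 0.499
```

Run:
```python
from h import *
st()
for n in('side',):cv2.imwrite(f'pics/{n}16.png',grab_frame(n)[:,:,::-1])
S=cv2.imread('pics/side16.png')[240:320,240:340]
cv2.imwrite('pics/g16.png',cv2.resize(S,(700,560),interpolation=cv2.INTER_CUBIC))
```

```text
t 18.7 p [ 0.5063 -0.1774  0.0086] riser [-0.4786 -0.1972  0.0086] w 0.499
q [ 0.021 -0.018 -0.377 -0.026 -1.225 -0.575] F [-0.52 -0.25 -1.33]
[[0.014, -0.002, 1.0], [0.025, 1.0, 0.002], [-1.0, 0.025, 0.014]]
```

View pics/g16.png

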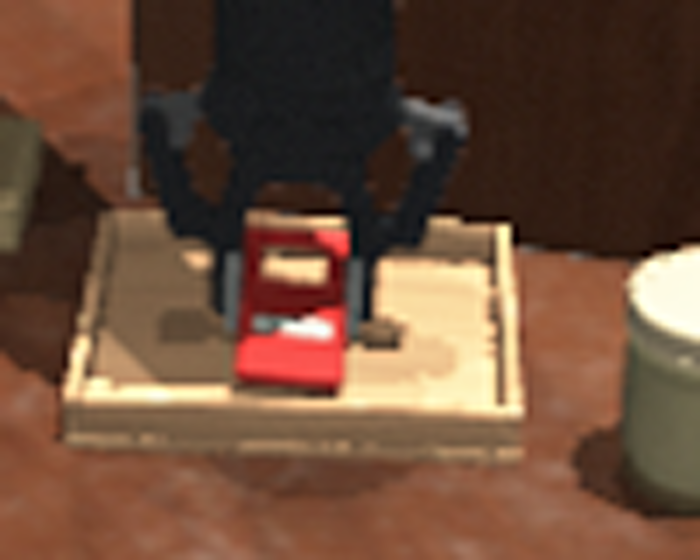

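Call:
servo_tool(
  steps=[
    [0.25, 0, 0, 0, 0, 0],
    [0.2, 0, 0, 0, 0, 0],
    [0, 0, 0, 0, 0, 0],
  ],
)

```text
time_s: 19.12
eef_pos: [0.5065, -0.1774, 0.0041]
tcp_rot: [[-0.013, -0.845, 0.534], [0.025, 0.534, 0.845], [-1.0, 0.024, 0.014]]
contact_force: [0.7, -0.6, 0.3]
width: 0.5
```

Call:
servo_tool(
  steps=[
    [0.2, 0, 0, 0, 0, 0],
    [0, 0, 0, 0, 0, 0],
  ],
)

```text
time_s: 19.38
eef_pos: [0.507, -0.1775, 0.0043]
tcp_rot: [[-0.012, -0.846, 0.534], [0.024, 0.533, 0.846], [-1.0, 0.023, 0.014]]
contact_force: [-0.4, 0.7, -0.4]
width: 0.498
```

Call:
servo_tool(
  steps=[
    [0, 0, 0, 0, 0, 0],
    [0, 0, 0, 0, 0, 0],
    [0, 0, 0, 0, 0, 0],
    [0, 0, 0, 0, 0, 0],
  ],
  hand=62,
)

```text
time_s: 19.88
eef_pos: [0.5068, -0.1775, 0.0038]
tcp_rot: [[-0.012, -0.845, 0.534], [0.024, 0.533, 0.845], [-1.0, 0.023, 0.014]]
contact_force: [0.5, -0.1, -0.3]
width: 0.624
```

Call:
servo_tool(
  steps=[
    [-0.6, 0, 0, 0, 0, 0],
    [-1.0, 0, 0, 0, 0, 0],
    [-1.5, 0, -0.2, 0, 0, 0],
    [-2.0, 0.3, -0.4, 0, 0, 0],
    [-2.0, 0.5, -0.6, 0, 0, 0],
    [-2.5, 0.6, -0.8, 0, 0, 0],
    [-2.5, 0.6, -0.8, 0, 0, 0],
    [-2.5, 0.6, -0.8, 0, 0, 0],
    [-2.5, 0.6, -0.8, 0, 0, 0],
  ],
)

```text
time_s: 21.0
eef_pos: [0.4566, -0.2032, 0.1873]
tcp_rot: [[-0.009, -0.846, 0.533], [0.022, 0.533, 0.846], [-1.0, 0.019, 0.014]]
contact_force: [-0.3, -0.0, 0.4]
width: 0.622
```

Run:
```python
from h import *
st()
for n in('side','top'):cv2.imwrite(f'pics/{n}17.png',grab_frame(n)[:,:,::-1])
T=cv2.imread('pics/top17.png')[190:290,290:390];S=cv2.imread('pics/side17.png')[240:320,240:340]
cv2.imwrite('pics/g17.png',np.hstack([cv2.resize(x,(400,400),interpolation=cv2.INTER_CUBIC) for x in(T,S)]))
```

```text
t 21.0 p [ 0.4566 -0.2032  0.1873] riser [-0.527  -0.169   0.1873] w 0.622
q [-0.031 -0.215 -0.226 -0.022 -1.569 -0.531] F [-0.33 -0.04  0.43]
[[0.014, -0.003, 1.0], [0.019, 1.0, 0.003], [-1.0, 0.019, 0.014]]
```

View pics/g17.png

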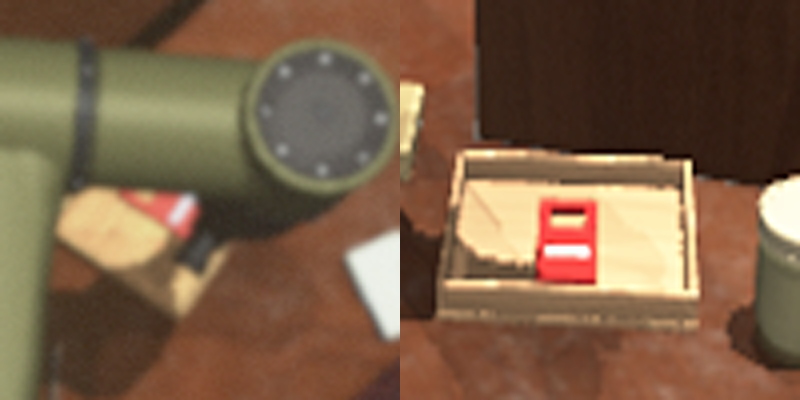

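The tag lies flat in the tray: side crop (568,240), fully inside the walls. Now the toggle.

Run:
```python
from h import *
T=cv2.imread('pics/top17.png')[185:235,170:220];S=cv2.imread('pics/side17.png')[195:225,215:265]
b=lambda x:np.clip(x.astype(int)*3//2,0,255).astype(np.uint8)
cv2.imwrite('pics/i1.png',b(cv2.resize(T,(600,600),interpolation=cv2.INTER_CUBIC)));cv2.imwrite('pics/i0.png',b(cv2.resize(S,(800,480),interpolation=cv2.INTER_CUBIC)))
```

```text
(no output)
```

View pics/i0.png

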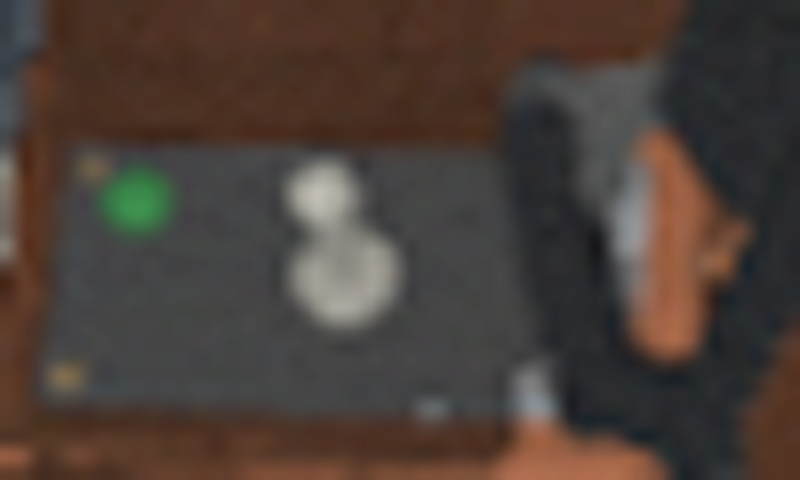

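View pics/i1.png

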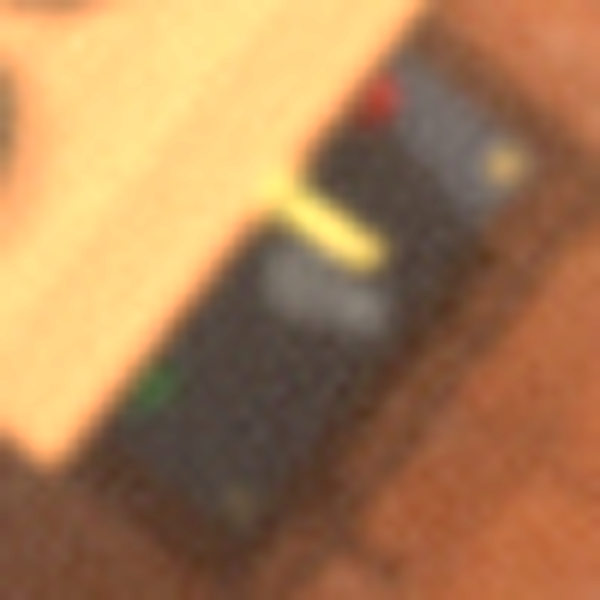

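Run:
```python
from h import *
np.set_printoptions(precision=4,suppress=True)
r=lambda X:Rr.T@(X-P0)
fs=lambda u,v:(215+(u+.5)/16-.5,195+(v+.5)/16-.5);ft=lambda u,v:(170+(u+.5)/12-.5,185+(v+.5)/12-.5)
for n,a,b in(('knob',(322,193),(362,308)),('base',(345,278),(298,280)),('green',(137,200),(152,385))):
    p,e=tri(fs(*a),ft(*b));print(n,p,r(p),e, 'top@z',r(plane('top',*ft(*b),.09 if n=='knob' else .058)),'side@z',r(plane('side',*fs(*a),.09 if n=='knob' else .058)))
for n,s,t in(('knob',(322,193),0),):
    pass
for k in(0,.046,.05):
    X=W(-.669*k,0,.055+.743*k);print(k,proj('side',X),proj('top',X),fs(322,193),ft(362,308),fs(345,278),ft(298,280))
```

```text
knob [0.5756 0.3044 0.0904] [-0.0347  0.0025  0.0904] 0.004435129817746029 top@z [-0.034   0.0003  0.09  ] side@z [-0.035   0.0047  0.09  ]
base [0.5927 0.3326 0.0551] [-0.0017  0.0032  0.0551] 0.002775594896359736 top@z [-0.0023  0.0021  0.058 ] side@z [-0.0101  0.0034  0.058 ]
green [0.5534 0.3709 0.0707] [0.0096 0.057  0.0707] 0.0039718354780911335 top@z [0.0143 0.0545 0.058 ] side@z [0.0424 0.065  0.058 ]
0 [237.2816 211.7276] [194.393  207.2807] (234.65625, 206.59375) (199.70833333333334, 210.20833333333334) (236.09375, 211.90625) (194.375, 207.875)
0.046 [235.9908 206.4502] [199.1012 209.7032] (234.65625, 206.59375) (199.70833333333334, 210.20833333333334) (236.09375, 211.90625) (194.375, 207.875)
0.05 [235.8754 205.9783] [199.5217 209.9196] (234.65625, 206.59375) (199.70833333333334, 210.20833333333334) (236.09375, 211.90625) (194.375, 207.875)
```

Run:
```python
from h import *
rows([.41,.0,.33],tool(60),12)
```

```text
from [ 0.4578 -0.204   0.1903] rotang 0.508
[[-1.13, 1.26, 1.24, -0.0, -0.04, -0.0], [-1.08, 1.26, 1.29, -0.0, -0.04, -0.0], [-1.02, 1.26, 1.33, -0.0, -0.04, -0.0], [-0.97, 1.26, 1.38, -0.0, -0.04, -0.0], [-0.91, 1.25, 1.42, -0.0, -0.04, -0.0], [-0.85, 1.25, 1.45, -0.0, -0.04, -0.0], [-0.79, 1.25, 1.49, -0.0, -0.04, -0.0], [-0.73, 1.25, 1.52, -0.0, -0.04, -0.0], [-0.66, 1.25, 1.55, -0.0, -0.04, -0.0], [-0.6, 1.25, 1.58, -0.0, -0.04, -0.0], [-0.53, 1.25, 1.6, -0.0, -0.04, -0.0], [-0.46, 1.25, 1.62, -0.0, -0.04, -0.0]]
```

Call:
servo_tool(
  steps=[
    [-2.5, 0.9, 0.6, 0, -0.02, 0],
    [-2.5, 1.0, 0.8, 0, -0.04, 0],
    [-2.5, 1.2, 1.0, 0, -0.04, 0],
    [-2.0, 1.3, 1.3, 0, -0.04, 0],
    [-0.9, 1.3, 1.4, 0, -0.04, 0],
    [-0.3, 1.3, 1.6, 0, -0.05, 0],
    [-0.2, 1.3, 1.6, 0, -0.05, 0],
    [-0.1, 1.3, 1.6, 0, -0.05, 0],
    [0, 1.3, 1.6, 0, -0.05, 0],
    [0, 1.3, 1.6, 0, -0.05, 0],
    [0.2, 1.3, 1.6, 0, -0.05, 0],
    [0.2, 1.3, 1.6, 0, -0.05, 0],
  ],
  hand=0,
)

```text
time_s: 22.6
eef_pos: [0.4091, 0.0112, 0.348]
tcp_rot: [[0.274, -0.847, 0.456], [0.467, 0.532, 0.707], [-0.841, 0.019, 0.541]]
contact_force: [0.3, -0.2, 0.2]
width: -0.001
```

Run:
```python
from h import *
st();rows(W(-.169,-.030,.242),tool(48),10)
```

```text
t 22.6 p [0.4091 0.0112 0.348 ] riser [-0.3714 -0.014   0.348 ] w -0.001
q [ 0.082 -0.625 -0.175 -0.461 -1.656 -0.775] F [ 0.29 -0.16  0.21]
[[0.541, -0.005, 0.841], [0.019, 1.0, -0.006], [-0.841, 0.019, 0.541]]
from [0.4091 0.0112 0.348 ] rotang 0.162
[[1.98, -0.19, 1.13, -0.0, -0.02, -0.0], [2.0, -0.19, 1.1, -0.0, -0.02, -0.0], [2.02, -0.18, 1.07, -0.0, -0.02, -0.0], [2.04, -0.18, 1.03, -0.0, -0.02, -0.0], [2.05, -0.18, 1.0, -0.0, -0.02, -0.0], [2.07, -0.18, 0.97, -0.0, -0.02, -0.0], [2.08, -0.17, 0.93, -0.0, -0.02, -0.0], [2.1, -0.17, 0.9, -0.0, -0.02, -0.0], [2.11, -0.17, 0.86, -0.0, -0.02, -0.0], [2.13, -0.16, 0.83, -0.0, -0.02, -0.0]]
```

Call:
servo_tool(
  steps=[
    [2.0, -0.2, 1.1, 0, -0.02, 0],
    [2.0, -0.2, 1.1, 0, -0.02, 0],
    [2.0, -0.2, 1.1, 0, -0.02, 0],
    [2.0, -0.2, 1.0, 0, -0.02, 0],
    [2.0, -0.2, 1.0, 0, -0.01, 0],
    [2.1, -0.2, 1.0, 0, -0.01, 0],
    [2.1, -0.2, 0.9, 0, -0.01, 0],
    [2.1, -0.2, 0.9, 0, -0.02, 0],
    [2.1, -0.1, 0.9, 0, -0.02, 0],
    [2.1, -0.1, 0.8, 0, -0.02, 0],
    [0, 0, 0, 0, 0, 0],
  ],
)

```text
time_s: 23.98
eef_pos: [0.5268, 0.1881, 0.2405]
tcp_rot: [[0.343, -0.849, 0.401], [0.596, 0.527, 0.606], [-0.726, 0.031, 0.687]]
contact_force: [0.1, -0.2, 0.4]
width: -0.003
```

Run:
```python
from h import *
st();rows(W(-.669*.06,-.030,.055+.743*.06),tool(48),9)
for n in('side','top'):cv2.imwrite(f'pics/{n}18.png',grab_frame(n)[:,:,::-1])
T=cv2.imread('pics/top18.png')[175:255,165:245];S=cv2.imread('pics/side18.png')[120:240,170:290]
cv2.imwrite('pics/g18.png',np.hstack([cv2.resize(x,(400,400),interpolation=cv2.INTER_CUBIC) for x in(T,S)]))
```

```text
t 23.98 p [0.5268 0.1881 0.2405] riser [-0.159  -0.0186  0.2405] w -0.003
q [ 0.395 -0.494 -0.354 -0.484 -1.116 -0.882] F [ 0.05 -0.23  0.45]
[[0.687, -0.01, 0.727], [0.029, 0.999, -0.014], [-0.726, 0.031, 0.687]]
from [0.5268 0.1881 0.2405] rotang 0.041
[[2.04, -0.19, -0.11, -0.0, 0.0, -0.0], [2.04, -0.18, -0.11, -0.0, 0.0, -0.0], [2.04, -0.17, -0.1, -0.0, 0.0, -0.0], [2.04, -0.17, -0.1, -0.0, 0.0, -0.0], [2.04, -0.16, -0.09, -0.0, 0.0, -0.0], [2.04, -0.15, -0.09, -0.0, 0.0, -0.0], [2.05, -0.15, -0.08, -0.0, 0.0, -0.0], [2.05, -0.14, -0.08, -0.0, 0.0, -0.0], [2.05, -0.13, -0.07, -0.0, 0.0, -0.0]]
```

View pics/g18.png

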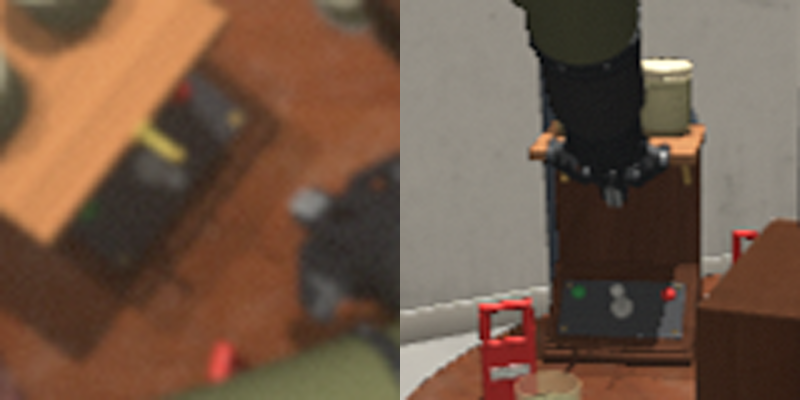

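Call:
servo_tool(
  steps=[
    [2.0, -0.3, -0.1, 0, 0, 0],
    [2.0, -0.3, -0.1, 0, 0, 0],
    [2.0, -0.3, -0.1, 0, 0.01, 0],
    [2.0, -0.25, -0.1, 0, 0, 0],
    [2.0, -0.25, -0.1, 0, 0, 0],
    [2.0, -0.1, -0.1, 0, 0.01, 0],
    [2.0, -0.1, -0.1, 0, 0, 0],
    [2.0, -0.1, -0.1, 0, 0, 0],
    [0, 0, 0, 0, 0, 0],
  ],
)

```text
time_s: 25.2
eef_pos: [0.5977, 0.2689, 0.1228]
tcp_rot: [[0.345, -0.848, 0.403], [0.582, 0.53, 0.617], [-0.737, 0.022, 0.676]]
contact_force: [-0.2, -0.1, -0.3]
width: -0.002
```

Run:
```python
from h import *
st();rows(W(-.669*.032,-.030,.055+.743*.032),tool(48),5)
for n in('side','top'):cv2.imwrite(f'pics/{n}19.png',grab_frame(n)[:,:,::-1])
T=cv2.imread('pics/top19.png')[175:235,165:225];S=cv2.imread('pics/side19.png')[160:230,205:275]
cv2.imwrite('pics/g19.png',np.hstack([cv2.resize(x,(400,400),interpolation=cv2.INTER_CUBIC) for x in(T,S)]))
```

```text
t 25.2 p [0.5977 0.2689 0.1228] riser [-0.0528 -0.0352  0.1228] w -0.002
q [ 0.508 -0.209 -0.348 -0.484 -0.822 -0.854] F [-0.25 -0.1  -0.34]
[[0.676, -0.007, 0.737], [0.021, 1.0, -0.01], [-0.737, 0.022, 0.676]]
from [0.5977 0.2689 0.1228] rotang 0.025
[[1.08, 0.08, -0.13, -0.0, 0.0, -0.0], [1.08, 0.08, -0.13, -0.0, 0.0, -0.0], [1.07, 0.09, -0.13, -0.0, 0.0, -0.0], [1.07, 0.09, -0.13, -0.0, 0.0, -0.0], [1.07, 0.1, -0.12, -0.0, 0.0, -0.0]]
```

View pics/g19.png

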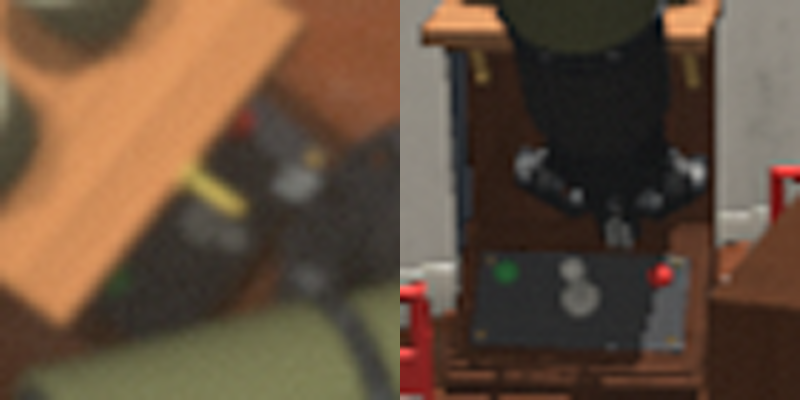

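Call:
servo_tool(
  steps=[
    [1.1, 0.1, -0.1, 0, 0, 0],
    [1.1, 0.1, -0.1, 0, 0, 0],
    [1.1, 0.1, -0.1, 0, 0, 0],
    [1.1, 0.1, -0.1, 0, 0, 0],
    [1.1, 0.1, -0.1, 0, 0, 0],
    [0, 0, 0, 0, 0, 0],
  ],
)

```text
time_s: 26.05
eef_pos: [0.6124, 0.302, 0.0801]
tcp_rot: [[0.349, -0.847, 0.401], [0.583, 0.531, 0.615], [-0.734, 0.019, 0.679]]
contact_force: [0.0, 0.4, -0.5]
width: 0.001
```

```bash
cat >> h.py <<'E'
def tg():
    s=observe();p=Rr.T@(np.array(s['eef_pos'])-P0)-[-.001,.0025,.055]
    print('s along lever',(p@[-.669,0,.743]).round(4),'y',p[1].round(4),'up-slope',(p@[.743,0,.669]).round(4),'F riser',(Rr.T@s['contact_force']).round(2))
E
python3 - <<'E'
from h import *
st();tg()
for n in('side','top'):cv2.imwrite(f'pics/{n}20.png',grab_frame(n)[:,:,::-1])
T=cv2.imread('pics/top20.png')[175:235,165:225];S=cv2.imread('pics/side20.png')[180:230,210:260]
cv2.imwrite('pics/g20.png',np.hstack([cv2.resize(x,(400,400),interpolation=cv2.INTER_CUBIC) for x in(T,S)]))
E
```

```text
t 26.05 p [0.6124 0.302  0.0801] riser [-0.0169 -0.0298  0.0801] w 0.001
q [ 0.552 -0.112 -0.342 -0.497 -0.717 -0.846] F [ 0.04  0.42 -0.5 ]
[[0.679, -0.006, 0.734], [0.018, 1.0, -0.009], [-0.734, 0.019, 0.679]]
s along lever 0.0293 y -0.0323 up-slope 0.0049 F riser [ 0.37  0.19 -0.5 ]
```

View pics/g20.png

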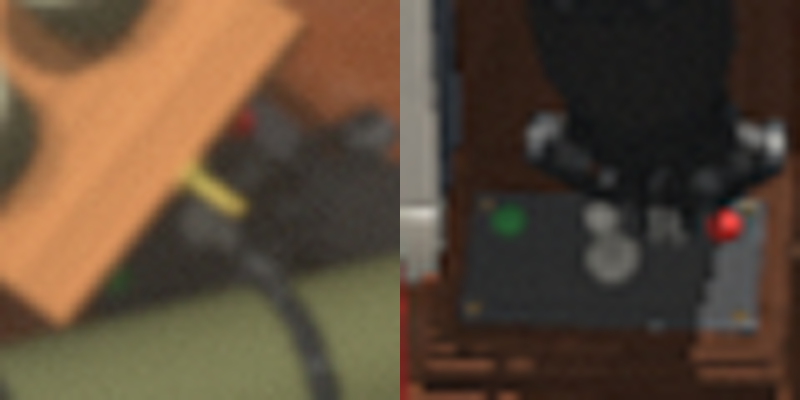

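Call:
servo_tool(
  steps=[
    [0, 0.2, -0.1, 0, 0, 0],
    [0, 0.2, -0.1, 0, 0, 0],
    [0, 0, 0, 0, 0, 0],
  ],
)

```text
time_s: 26.52
eef_pos: [0.6088, 0.3025, 0.0816]
tcp_rot: [[0.352, -0.847, 0.399], [0.584, 0.531, 0.614], [-0.732, 0.017, 0.681]]
contact_force: [-0.4, 0.3, 0.7]
width: 0.004
```

Call:
servo_tool(
  steps=[
    [0, 0.2, 0, 0, 0, 0],
    [0, 0.2, 0, 0, 0, 0],
    [0, 0, 0, 0, 0, 0],
  ],
)

```text
time_s: 26.9
eef_pos: [0.6053, 0.3048, 0.0821]
tcp_rot: [[0.352, -0.847, 0.398], [0.584, 0.531, 0.614], [-0.731, 0.016, 0.682]]
contact_force: [-0.6, -0.2, 0.5]
width: 0.002
```

Run:
```python
from h import *
tg()
for n in('side',):cv2.imwrite(f'pics/{n}21.png',grab_frame(n)[:,:,::-1])
S=cv2.imread('pics/side21.png')[180:230,210:260]
cv2.imwrite('pics/g21.png',np.hstack([cv2.resize(x,(500,500),interpolation=cv2.INTER_CUBIC) for x in(S,)]))
```

```text
s along lever 0.0318 y -0.0249 up-slope 0.0052 F riser [-0.51  0.41  0.47]
```

View pics/g21.png

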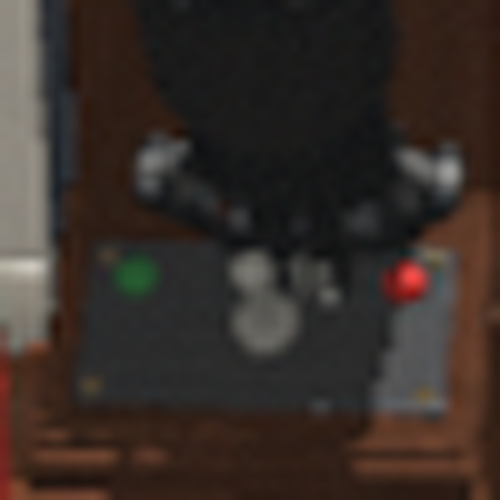

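Call:
servo_tool(
  steps=[
    [0.1, 0.2, -0.2, 0, 0, 0],
    [0.1, 0.2, -0.2, 0, 0, 0],
    [0, 0, 0, 0, 0, 0],
  ],
)

```text
time_s: 27.32
eef_pos: [0.6008, 0.3056, 0.0775]
tcp_rot: [[0.352, -0.847, 0.398], [0.584, 0.532, 0.614], [-0.732, 0.016, 0.682]]
contact_force: [0.6, 0.0, 1.5]
width: 0.0
```

Call:
servo_tool(
  steps=[
    [0.1, 0.15, 0, 0, 0, 0],
    [0, 0.15, 0, 0, 0, 0],
    [0, 0, 0, 0, 0, 0],
  ],
)

```text
time_s: 27.7
eef_pos: [0.5988, 0.3077, 0.077]
tcp_rot: [[0.353, -0.847, 0.398], [0.583, 0.532, 0.614], [-0.731, 0.016, 0.682]]
contact_force: [1.2, -0.4, -0.6]
width: 0.001
```

Run:
```python
from h import *
tg()
```

```text
s along lever 0.0287 y -0.0178 up-slope 0.001 F riser [ 0.28 -1.2  -0.56]
```

Call:
servo_tool(
  steps=[
    [0, 0.15, 0, 0, 0, 0],
    [0, 0.15, 0, 0, 0, 0],
    [0, 0, 0, 0, 0, 0],
  ],
)

```text
time_s: 28.08
eef_pos: [0.5963, 0.3091, 0.0772]
tcp_rot: [[0.354, -0.847, 0.398], [0.583, 0.532, 0.614], [-0.731, 0.015, 0.682]]
contact_force: [1.5, -0.8, -0.2]
width: -0.003
```

Call:
servo_tool(
  steps=[
    [0, 0.15, 0, 0, 0, 0],
    [0, 0.15, 0, 0, 0, 0],
    [0, 0, 0, 0, 0, 0],
  ],
)

```text
time_s: 28.45
eef_pos: [0.5939, 0.3107, 0.0772]
tcp_rot: [[0.354, -0.846, 0.398], [0.583, 0.532, 0.614], [-0.731, 0.015, 0.682]]
contact_force: [1.9, -0.4, 0.2]
width: -0.0
```

Run:
```python
from h import *
tg()
for n in('side',):cv2.imwrite(f'pics/{n}22.png',grab_frame(n)[:,:,::-1])
S=cv2.imread('pics/side22.png')[180:230,210:260]
cv2.imwrite('pics/g22.png',np.hstack([cv2.resize(x,(500,500),interpolation=cv2.INTER_CUBIC) for x in(S,)]))
```

```text
s along lever 0.0289 y -0.0121 up-slope 0.0011 F riser [ 0.65 -1.85  0.23]
```

View pics/g22.png

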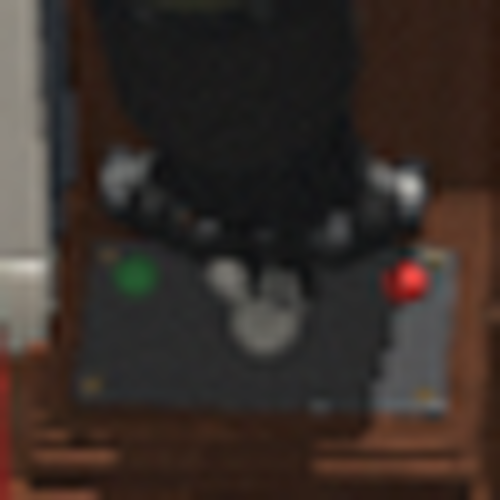

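Call:
servo_tool(
  steps=[
    [0, 0.15, 0, 0, 0, 0],
    [0, 0.15, 0, 0, 0, 0],
    [0, 0.15, 0, 0, 0, 0],
    [0, 0, 0, 0, 0, 0],
  ],
)

```text
time_s: 29.0
eef_pos: [0.5903, 0.3129, 0.0773]
tcp_rot: [[0.355, -0.846, 0.398], [0.583, 0.533, 0.614], [-0.731, 0.014, 0.682]]
contact_force: [3.6, -1.0, -1.5]
width: -0.001
```

Call:
servo_tool(
  steps=[
    [0, 0.15, 0, 0, 0, 0],
    [0, 0.1, 0, 0, 0, 0],
    [0, 0, 0, 0, 0, 0],
  ],
)

```text
time_s: 29.38
eef_pos: [0.5884, 0.3141, 0.0774]
tcp_rot: [[0.356, -0.846, 0.398], [0.582, 0.533, 0.614], [-0.731, 0.013, 0.682]]
contact_force: [4.2, -1.0, -1.8]
width: 0.001
```

Run:
```python
from h import *
tg()
for n in('side',):cv2.imwrite(f'pics/{n}23.png',grab_frame(n)[:,:,::-1])
S=cv2.imread('pics/side23.png')[180:230,210:260]
cv2.imwrite('pics/g23.png',np.hstack([cv2.resize(x,(500,500),interpolation=cv2.INTER_CUBIC) for x in(S,)]))
```

```text
s along lever 0.0291 y -0.0056 up-slope 0.0011 F riser [ 1.44 -4.11 -1.79]
```

View pics/g23.png

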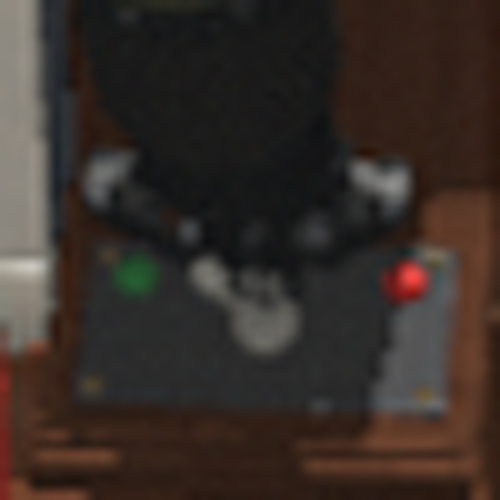

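Call:
servo_tool(
  steps=[
    [0, 0.1, 0, 0, 0, 0],
    [0, 0, 0, 0, 0, 0],
  ],
)

```text
time_s: 29.68
eef_pos: [0.5877, 0.3145, 0.0775]
tcp_rot: [[0.356, -0.846, 0.398], [0.582, 0.534, 0.613], [-0.731, 0.013, 0.682]]
contact_force: [4.3, -0.7, -2.3]
width: 0.002
```

Call:
servo_tool(
  steps=[
    [0, 0.1, 0, 0, 0, 0],
    [0, 0, 0, 0, 0, 0],
  ],
)

```text
time_s: 29.92
eef_pos: [0.5869, 0.3149, 0.0776]
tcp_rot: [[0.356, -0.846, 0.398], [0.582, 0.534, 0.613], [-0.731, 0.013, 0.682]]
contact_force: [4.9, -1.0, -1.4]
width: 0.003
```

Run:
```python
from h import *
tg()
for n in('side',):cv2.imwrite(f'pics/{n}24.png',grab_frame(n)[:,:,::-1])
S=cv2.imread('pics/side24.png')[180:230,210:260]
cv2.imwrite('pics/g24.png',np.hstack([cv2.resize(x,(500,500),interpolation=cv2.INTER_CUBIC) for x in(S,)]))
```

```text
s along lever 0.0293 y -0.0039 up-slope 0.0013 F riser [ 1.81 -4.7  -1.41]
```

View pics/g24.png

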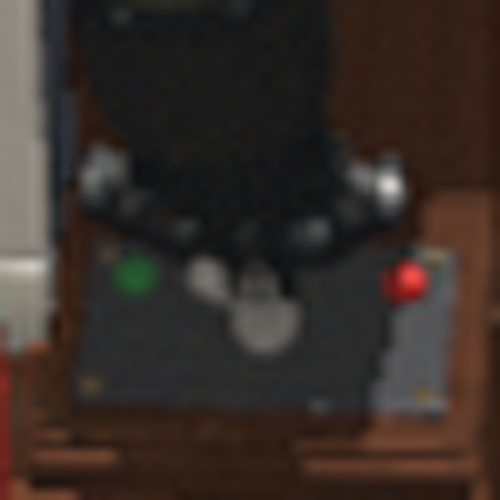

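Call:
servo_tool(
  steps=[
    [0, 0.1, 0, 0, 0, 0],
    [0, 0, 0, 0, 0, 0],
  ],
)

```text
time_s: 30.22
eef_pos: [0.5862, 0.3154, 0.0777]
tcp_rot: [[0.357, -0.845, 0.398], [0.582, 0.534, 0.613], [-0.731, 0.013, 0.682]]
contact_force: [5.1, -1.6, -2.1]
width: -0.0
```

Call:
servo_tool(
  steps=[
    [0, 0.1, 0, 0, 0, 0],
    [0, 0, 0, 0, 0, 0],
  ],
)

```text
time_s: 30.48
eef_pos: [0.5861, 0.3153, 0.0778]
tcp_rot: [[0.358, -0.845, 0.397], [0.581, 0.535, 0.613], [-0.731, 0.011, 0.683]]
contact_force: [4.7, -0.7, -1.6]
width: 0.0
```

Call:
servo_tool(
  steps=[
    [0, 0.1, 0, 0, 0, 0],
    [0, 0, 0, 0, 0, 0],
  ],
)

```text
time_s: 30.72
eef_pos: [0.5859, 0.3151, 0.0781]
tcp_rot: [[0.36, -0.844, 0.397], [0.58, 0.536, 0.613], [-0.731, 0.01, 0.683]]
contact_force: [3.9, -2.9, -1.2]
width: -0.0
```

Run:
```python
from h import *
tg()
S=grab_frame('side')[:,:,::-1];cv2.imwrite('pics/side25.png',S)
cv2.imwrite('pics/g25.png',cv2.resize(S[190:220,215:255],(800,600),interpolation=cv2.INTER_CUBIC))
```

```text
s along lever 0.0299 y -0.0029 up-slope 0.0013 F riser [-0.35 -4.81 -1.17]
```

View pics/g25.png

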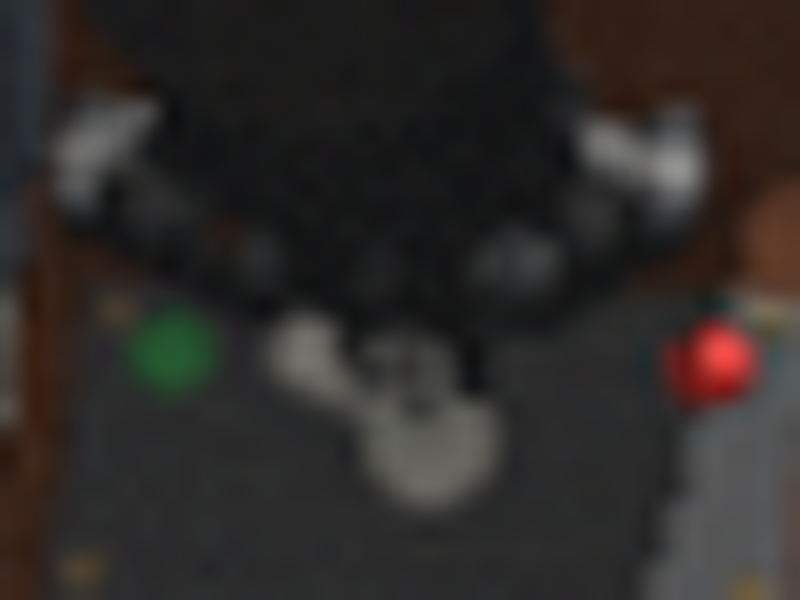

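Run:
```python
from h import *
for a in(0,.3,.36,.42):
    k=.046;X=W(-.669*k*np.cos(a),k*np.sin(a),.055+.743*k*np.cos(a));print(a,proj('side',X)-proj('side',W(-.669*k,0,.055+.743*k)))
s=observe();print(s['moment'],s['effort'],s['q'])
T=grab_frame('top')[:,:,::-1];cv2.imwrite('pics/top25.png',T);S=cv2.imread('pics/side25.png')
cv2.imwrite('pics/g26.png',np.hstack([cv2.resize(x,(400,400),interpolation=cv2.INTER_CUBIC) for x in(T[100:260,120:280],S[60:240,130:310])]))
```

```text
0 [0. 0.]
0.3 [-3.35605206  0.16005012]
0.36 [-3.98397865  0.24936956]
0.42 [-4.5917252  0.3570958]
[-2.37910799  0.05281292 -1.15649349] [ 2.60579355e+00 -2.58261895e+01  3.45250654e+01  4.27489713e+00
  6.99991956e-01 -1.20785966e-02] [ 0.62616678 -0.18605031 -0.43260086 -0.43787488 -0.65868396 -0.9388271 ]
```

View pics/g26.png

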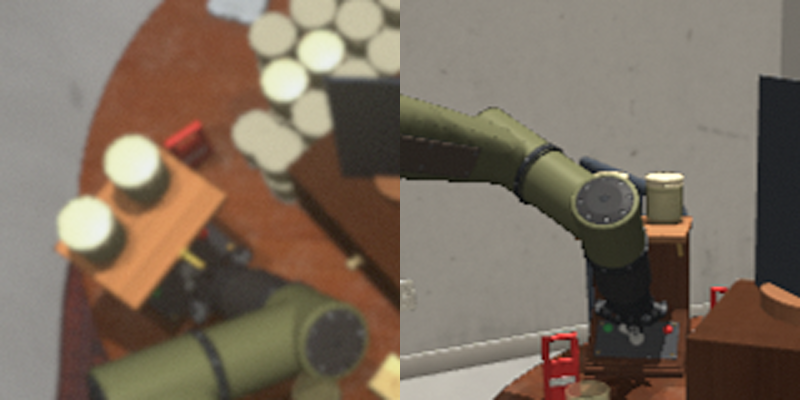

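The knob has shifted −4.8 px, and +0.42 rad predicts −4.6 px. TCP travel is blocked at about 5 N, so the toggle is at its stop. I'll hold it there.

Call:
servo_tool(
  steps=[
    [0, 0.05, 0, 0, 0, 0],
    [0, 0.03, 0, 0, 0, 0],
    [0, 0.05, 0, 0, 0, 0],
    [0, 0.03, 0, 0, 0, 0],
    [0, 0.05, 0, 0, 0, 0],
    [0, 0.03, 0, 0, 0, 0],
    [0, 0.05, 0, 0, 0, 0],
    [0, 0.03, 0, 0, 0, 0],
  ],
)

```text
time_s: 31.82
eef_pos: [0.5852, 0.3149, 0.0793]
tcp_rot: [[0.364, -0.843, 0.396], [0.578, 0.538, 0.614], [-0.73, 0.005, 0.683]]
contact_force: [5.2, -3.1, -0.9]
width: 0.001
```

Run:
```python
from h import *
tg()
S=grab_frame('side')[:,:,::-1];cv2.imwrite('pics/side27.png',S)
cv2.imwrite('pics/g27.png',cv2.resize(S[190:220,215:255],(800,600),interpolation=cv2.INTER_CUBIC))
```

```text
s along lever 0.0312 y -0.0024 up-slope 0.0017 F riser [ 0.19 -6.03 -0.87]
```

View pics/g27.png

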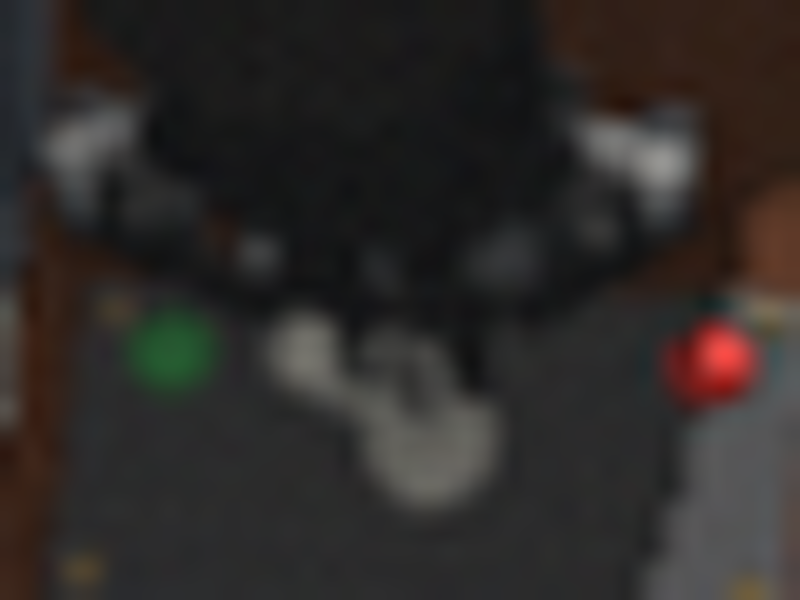

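Call:
servo_tool(
  steps=[
    [0.05, 0.04, 0, 0, 0, 0],
    [0, 0.04, 0, 0, 0, 0],
    [0.05, 0.04, 0, 0, 0, 0],
    [0, 0.04, 0, 0, 0, 0],
    [0.05, 0.04, 0, 0, 0, 0],
    [0, 0.04, 0, 0, 0, 0],
    [0.05, 0.04, 0, 0, 0, 0],
    [0, 0.04, 0, 0, 0, 0],
  ],
)

```text
time_s: 32.88
eef_pos: [0.5851, 0.3149, 0.0796]
tcp_rot: [[0.368, -0.842, 0.394], [0.575, 0.539, 0.615], [-0.73, 0.0, 0.683]]
contact_force: [4.6, -3.2, -0.7]
width: -0.003
```

Run:
```python
from h import *
tg();st()
S=grab_frame('side')[:,:,::-1];cv2.imwrite('pics/side28.png',S)
cv2.imwrite('pics/g28.png',cv2.resize(S[190:220,215:255],(800,600),interpolation=cv2.INTER_CUBIC))
```

```text
s along lever 0.0314 y -0.0024 up-slope 0.0018 F riser [-0.25 -5.61 -0.71]
t 32.88 p [0.5851 0.3149 0.0796] riser [-0.0207  0.0001  0.0796] w -0.003
q [ 0.638 -0.198 -0.447 -0.416 -0.645 -0.961] F [ 4.61 -3.21 -0.71]
[[0.683, 0.004, 0.73], [-0.003, 1.0, -0.003], [-0.73, 0.0, 0.683]]
```

View pics/g28.png

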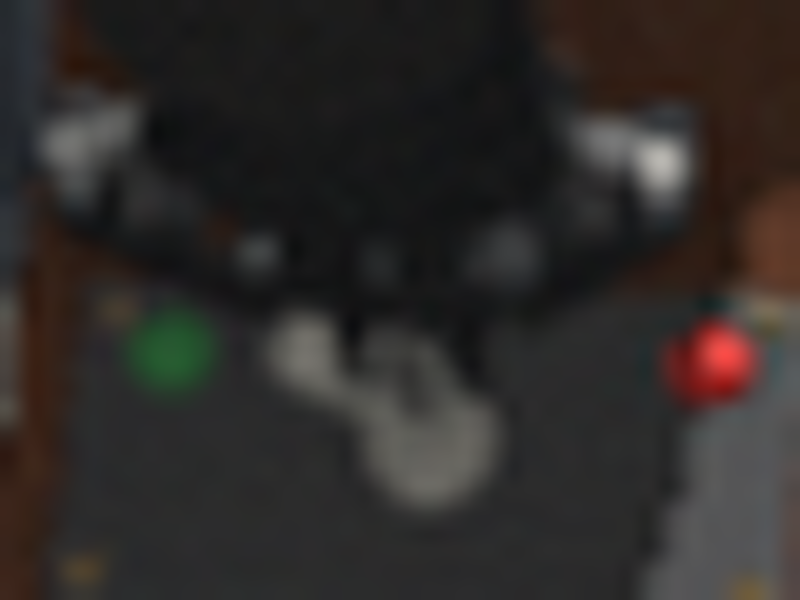

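Call:
servo_tool(
  steps=[
    [0, 0.15, 0, 0, 0, 0],
    [0, 0.15, 0, 0, 0, 0],
  ],
)

```text
time_s: 33.17
eef_pos: [0.5844, 0.315, 0.0803]
tcp_rot: [[0.372, -0.841, 0.393], [0.574, 0.541, 0.615], [-0.73, -0.003, 0.684]]
contact_force: [9.2, -5.6, -1.9]
width: -0.003
```

Run:
```python
from h import *
tg();st()
```

```text
s along lever 0.0322 y -0.0017 up-slope 0.0021 F riser [  0.24 -10.77  -1.86]
t 33.17 p [0.5844 0.315  0.0803] riser [-0.021   0.0008  0.0803] w -0.003
q [ 0.644 -0.204 -0.455 -0.406 -0.639 -0.972] F [ 9.22 -5.57 -1.86]
[[0.684, 0.006, 0.73], [-0.007, 1.0, -0.002], [-0.73, -0.003, 0.684]]
```

The force jumped to 10.8 N for only 0.7 mm, so this is the rigid stop. I'll hold a further 2 s at light force to be sure.

Call:
servo_tool(
  steps=[
    [0.05, 0.04, 0, 0, 0, 0],
    [0, 0.04, 0, 0, 0, 0],
    [0.05, 0.04, 0, 0, 0, 0],
    [0, 0.04, 0, 0, 0, 0],
    [0.05, 0.04, 0, 0, 0, 0],
    [0, 0.04, 0, 0, 0, 0],
    [0.05, 0.04, 0, 0, 0, 0],
    [0, 0.04, 0, 0, 0, 0],
    [0.05, 0.04, 0, 0, 0, 0],
    [0, 0.04, 0, 0, 0, 0],
    [0.05, 0.04, 0, 0, 0, 0],
    [0, 0.04, 0, 0, 0, 0],
  ],
)

```text
time_s: 34.67
eef_pos: [0.5846, 0.3146, 0.0808]
tcp_rot: [[0.379, -0.839, 0.391], [0.569, 0.544, 0.616], [-0.73, -0.011, 0.683]]
contact_force: [4.1, -3.6, -1.8]
width: -0.001
```

Call:
servo_tool(
  steps=[
    [0.05, 0.04, 0, 0, 0, 0],
    [0, 0.04, 0, 0, 0, 0],
    [0.05, 0.04, 0, 0, 0, 0],
    [0, 0.04, 0, 0, 0, 0],
  ],
)

```text
time_s: 35.17
eef_pos: [0.5845, 0.3146, 0.0809]
tcp_rot: [[0.381, -0.838, 0.39], [0.568, 0.545, 0.617], [-0.73, -0.013, 0.683]]
contact_force: [5.2, -2.7, -1.5]
width: -0.001
```

Call:
servo_tool(
  steps=[
    [0, -0.2, 0, 0, 0, 0],
    [0, -0.3, 0, 0, 0, 0],
    [0, -0.3, 0, 0, 0, 0],
    [0, -0.4, 0, 0, 0, 0],
    [0, -0.4, 0, 0, 0, 0],
    [0, -0.4, 0, 0, 0, 0],
    [0, -0.4, 0, 0, 0, 0],
    [0, -0.4, 0, 0, 0, 0],
    [0, 0, 0, 0, 0, 0],
  ],
)

```text
time_s: 36.3
eef_pos: [0.6078, 0.2998, 0.0806]
tcp_rot: [[0.376, -0.84, 0.392], [0.569, 0.543, 0.617], [-0.731, -0.009, 0.683]]
contact_force: [-0.2, 0.1, 0.3]
width: 0.001
```

Run:
```python
from h import *
tg();st()
S=grab_frame('side')[:,:,::-1];cv2.imwrite('pics/side29.png',S)
cv2.imwrite('pics/g29.png',cv2.resize(S[190:220,215:255],(800,600),interpolation=cv2.INTER_CUBIC))
```

```text
s along lever 0.0325 y -0.0296 up-slope 0.0021 F riser [0.03 0.21 0.25]
t 36.3 p [0.6078 0.2998 0.0806] riser [-0.0212 -0.0271  0.0806] w 0.001
q [ 0.583 -0.15  -0.393 -0.448 -0.668 -0.894] F [-0.16  0.13  0.25]
[[0.683, 0.009, 0.731], [-0.013, 1.0, -0.0], [-0.731, -0.009, 0.683]]
```

View pics/g29.png

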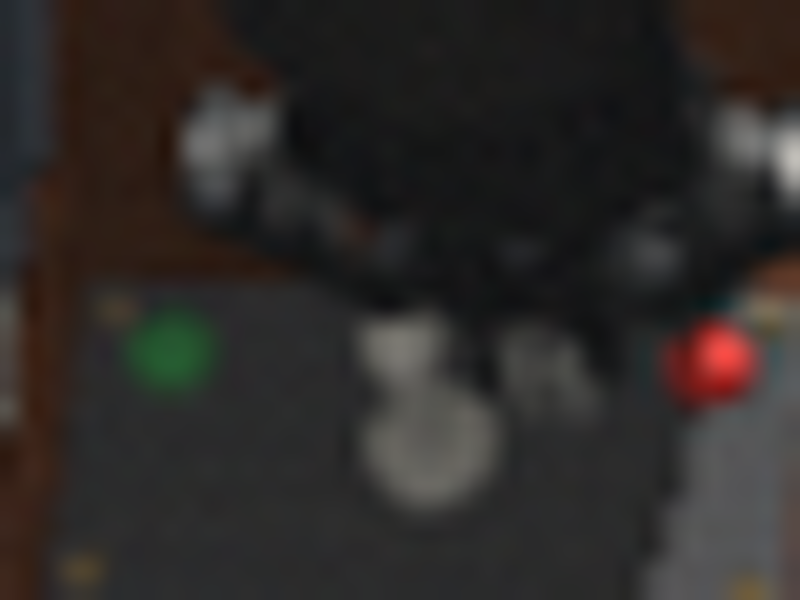

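The toggle is back in the middle: knob at crop (400,350), as at the start, with the fingers clear. I'll withdraw along the tool axis.

Call:
servo_tool(
  steps=[
    [-1.5, -0.1, 0, 0, 0, 0],
    [-2.0, 0, 0, 0, 0, 0],
    [-2.0, 0, 0, 0, 0, 0],
    [-2.0, 0, 0, 0, 0, 0],
    [-2.0, 0, 0, 0, 0, 0],
    [-2.0, 0, 0, 0, 0, 0],
    [-2.0, 0, 0, 0, 0, 0],
    [-2.0, 0, -0.5, 0, 0, 0],
    [-2.0, 0, -1.0, 0, 0, 0],
    [-2.0, 0, -1.0, 0, 0, 0],
    [0, 0, 0, 0, 0, 0],
  ],
)

```text
time_s: 37.72
eef_pos: [0.5194, 0.1646, 0.2206]
tcp_rot: [[0.385, -0.84, 0.383], [0.57, 0.543, 0.617], [-0.726, -0.019, 0.688]]
contact_force: [-0.5, 0.4, 0.7]
width: 0.0
```

Run:
```python
from h import *
st()
for n in('side','top'):cv2.imwrite(f'pics/{n}30.png',grab_frame(n)[:,:,::-1])
S=cv2.imread('pics/side30.png');T=cv2.imread('pics/top30.png')
cv2.imwrite('pics/g30.png',np.hstack([cv2.resize(x,(400,400),interpolation=cv2.INTER_CUBIC) for x in(T[130:300,140:400],S[130:340,160:420])]))
```

```text
t 37.73 p [0.5194 0.1646 0.2206] riser [-0.1828 -0.0249  0.2206] w 0.0
q [ 0.388 -0.562 -0.443 -0.452 -1.067 -0.862] F [-0.51  0.38  0.74]
[[0.688, 0.008, 0.726], [-0.019, 1.0, 0.007], [-0.726, -0.019, 0.688]]
```

View pics/g30.png

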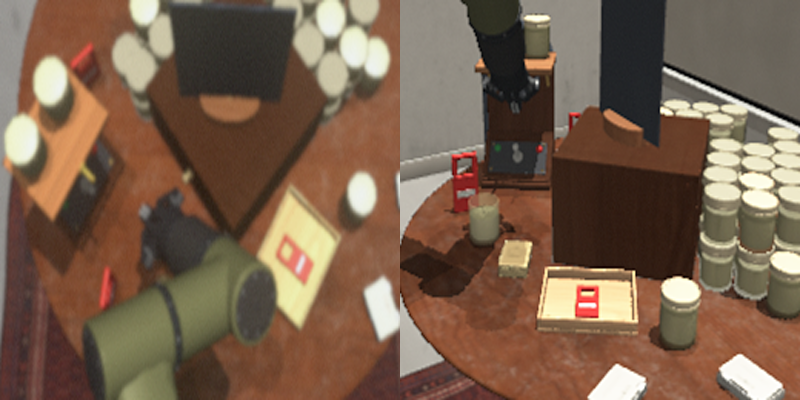

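All is in place: the tag is flat in the tray, at side crop (587,302) and top crop (295,257). The toggle is centred and the candles, tin and cards are where they stood.

```bash
python3 -c "
from station import *
print(hand_in())"
```

```text
the job is handed in; nothing more can be done
None
```

I lifted the tag off the hook, laid it flat in the tray and worked the toggle. The job was handed in at about 37.8 s of the 64 s allowed; no verdict is reported.

- **Tag:** I gripped it across its 44 mm, raised it about 16 mm, drew it clear of the hook and released it just above the tray floor. The last pictures show it flat and fully inside the walls.
- **Toggle:** I pushed it with shut fingers towards the green lamp, which is on the riser's left. The knob shifted 4.8 px in the image, and the full 0.42 rad predicts 4.6 px. I held it at the stop for about 4.5 s, longer than the two seconds asked.
- **Toggle force:** It read about 6 N while holding, with one check push that read about 11 N. It sprang back to the middle when released.
- **Other objects:** By eye in the last pictures, the candles, tin and card box stand where they did. I did not measure their positions again.

**What disagreed or went less cleanly:**
- The hook looked only about 33 mm long in the pictures, against the 52 mm described, and the tag hung turned by some 15–20°. I grasped it where I measured it.
- A finger touched the board's front edge twice during the tag approach, at about 12 N and 8 N. I lowered the gripper and went on.

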